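# Clear the fume hood bench: bottles, crucibles and stopper to their trays

### The arm

A 6-joint arm with a two-finger parallel gripper is mounted at the origin on the work surface. World frame = base frame: x ahead of the robot, y to its left, z up, the work surface at z = 0. Lengths are in m, angles in rad, forces in N, time in s.
With the tool pointing down it reaches from about 0.375 to 0.9 m from the base axis. Payload 3.1 kg.
Tool frame: the origin (TCP) lies at the very end of the fingers, on their centre line; the grasp point (between the pads) lies 19 mm behind it; z points along the fingers, y is the direction in which the jaws open and shut (so a half turn about z gives the same grasp; the last joint's range is limited). The gripper opens to 87 mm and grips with 3 to 60 N. Pads are 19 mm wide; open, the fingers measure 117 mm over their backs; the gripper's body (75 mm by 190 mm) begins 51 mm behind the grasp point.
Start: joints at [0.965, 0.527, 1.433, -0, 1.181, -0.178], TCP at [0.259, 0.569, 0.223] pointing down, gripper open.
Joint ranges: [-3.08, 3.08], [-0.75, 2.2], [0.22, 2.44], [-1.43, 4.57], [0, 2.65], [-2.85, 2.85]. Speed limits (rad/s): [2.79, 2.79, 3.14, 3.14, 3.14, 3.14].

### API

Orientations are given as a unit quaternion [x, y, z, w].
In Python, from rig import robot gives the robot as it stands. The module is installed in compiled form; this text tells all that it offers.
- The arm moves only by the tool send_rows, never from a script. Its argument "deltas" is a list of rows, each an object of numbers: "tx", "ty", "tz": the shift along the tool's x, y, z in cm; "rx", "ry", "rz": the turn, a rotation vector about the tool's x, y, z in rad. A call has 1 to 5 rows; each row is the pose to reach, as a shift and turn from the pose commanded when the call began, along the tool's axes at that moment; what a row does not reach only later rows make up. A row lasts 1/12 s, in which the tool goes at most 41.7 mm and 7.16 degrees, less where a joint would pass 70% of its speed; a pose out of reach is approached as far as the arm can. A call with a gripper value outside its range is refused whole. "claw" is the finger opening in cm, from 0 to 8.7, set as the call begins (left out, the last holds). The fingers move at their own pace and stop on an object; "squeeze" is the grip in N (left out, the last holds). Time passes only in rows, so rows that repeat a pose let the fingers close. It gives the time, the measured TCP pose, the force and the opening at its end, in the units of the state.
- robot.get_obs(): the state, without advancing time (a new reading comes with each control period).
- robot.camera(name): name is "scene" or "top" or "wrist"; returns a dict with "color" (480x640x3 uint8, red, green, blue), "z_map" (480x640 float32, m along the optical axis (not along the pixel's ray), 0 where there is no reading), "intrinsics" (3x3 intrinsics, pixels), "distortion" ([k1, k2, p1, p2, k3] as OpenCV has them; the pictures are not rectified), "R" (3x3) and "t" (3): a world point X has camera coordinates R X + t; the wrist camera has in their place "tool_from_camera" (4x4, takes a point from camera to tool coordinates, whose origin is the TCP and whose axes are the flange's). Camera axes: x right, y down, z forward; pixel columns grow to the right and rows downward; lengths in m; the calibration is good to about 2 mm. A picture is of the moment at which its call begins: read the wrist's pose just before it.
- robot.hand_in(): hands the job in, once; it reports no verdict.
Trained networks look in the newest picture that a camera, given by its name, has taken for a name from the list of things; names that differ only in an ending like _2 or _b are one class to them, and where a whole thing is asked for, a point or a joint stands for the part that bears it (a point fixed in the world has none). Each returns a list of dicts, best first, with "p" (0 to 1); they miss things now and then, are a little off and sometimes report something else, mostly with a low value. They report only what shows in the picture. A call takes as long as a camera call. They do not tell look-alikes from the thing itself.
- robot.outline_of(label, camera): "pixels" (480x640 bool, what is visible of it) and "xy" ([column, row] in pixels, amid what is visible of it).
- robot.tip_of(label, camera): "xy" ([column, row] in pixels: a listed point, or the origin of a listed thing).
The state is a dict: "time": time; "q": joint angles; "joint_velocities": joint speeds; "joint_torque": joint torques, N m; "position": TCP position; "tool_rot": TCP orientation; "ft_force": force on the tool from outside, world axes, zero at the start; "moment": the same for the moment, N m; "grip_width": finger opening in m.
Only numpy, scipy, OpenCV 4.12 (cv2) and the standard library are available. Lean on these libraries where they do the work, as an engineer would, in place of code of your own. Each camera call takes 0.05 s, during which the arm holds its last target.

### The job

Tidy the fume hood bench: stand both small brown bottles in the plain grey spill tray, one porcelain crucible upright in each bay of the metal two-bay tray, and the black rubber stopper, standing as it is now, in the round steel dish. Set each thing down rather than dropping it, and leave the cork ring and the timer where they are.

Things in the scene. Friction and masses are not known exactly. Their poses are not given: they have to be found in the camera images.
- tall_bottle: Small slender brown glass bottle with white paper label and black cap, standing upright, to go in the spill tray. Body diameter 36 mm, straight from 0 to 56 mm height, then a shoulder; cap 24 mm across; 84 mm tall in all; about 90 g. Origin: centre of its underside; z up when it stands.
- stout_bottle: Small stout brown glass bottle with white paper label and black cap, standing upright, to go in the spill tray. Body diameter 46 mm, straight from 0 to 50 mm height, then a shoulder; cap 32 mm across; 78 mm tall in all; about 110 g. Origin: centre of its underside; z up when it stands.
- deep_crucible: Narrow, deep white porcelain crucible (open cup), standing upright. Outside diameter 42 mm from 12 mm height to the rim at 46 mm, narrower foot; wall 3 mm; about 60 g. Origin: centre of its underside; z up when it stands.
- wide_crucible: Wide, low white porcelain crucible (open cup), standing upright. Outside diameter 54 mm from 12 mm height to the rim at 34 mm, narrower foot; wall 3 mm; about 60 g. Origin: centre of its underside; z up when it stands.
- stopper: Black rubber stopper, a slightly tapered plug standing on its wide end: 36 mm diameter at the bottom, 31 mm at the top, 32 mm tall; about 30 g. Origin: centre of its underside; z up when it stands.
- spill_tray: Target for the two bottles: plain grey plastic rectangular tray without divider, fixed. Outside 90 mm along its x by 150 mm along its y, walls 4 mm thick and 20 mm high over the bench, floor top 4 mm above the bench. Origin: centre of its underside, on the bench.
- bay_tray: Target for the crucibles: fixed aluminium tray, 90 mm along its x by 160 mm along its y outside, split into two bays by a divider at y = 0. Walls and divider 4 mm thick, 18 mm high over the bench; floor top 4 mm above the bench. Bay centres at y = +39 and -39 mm, each bay 82 by 74 mm inside. Origin: centre of its underside, on the bench.
- dish: Target for the stopper: round steel dish, fixed. Outer diameter 110 mm, wall 3 mm, rim 14 mm over the bench, floor top 4 mm above the bench, flat floor about 90 mm across. Origin: centre of its underside, on the bench.
- cork_ring: Bystander, leave it: a loose cork flask ring lying flat, outer diameter 62 mm, hole 30 mm, 22 mm tall. Origin: centre of its underside.
- timer: Bystander, leave it: a loose round grey timer with white face, lying flat, diameter 58 mm, 22 mm tall with a knob to 28 mm. Origin: centre of its underside.
There are look-alikes about, which are no part of the job. What is shaped like the wide_crucible but blue is not meant. Leave any purple look-alike of the deep_crucible alone.

How it is judged:
At the end, for the whole second after the job is handed in: Both bottles stand in the spill tray, one crucible in each bay of the two-bay tray, the stopper in the dish: each inside the walls with its underside at most 10 mm above the bench, within 0.12 rad of upright, released and at rest (under 0.02 m/s and 0.3 rad/s) (x of tall_bottle in the frame of spill_tray between -0.035 and 0.035 m and y of tall_bottle in the frame of spill_tray between -0.065 and 0.065 m and z of each of tall_bottle, stout_bottle in the frame of spill_tray below 0.01 m and angle between each of tall_bottle, stout_bottle, deep_crucible, wide_crucible, stopper's own z axis and vertical below 0.12 rad and x of stout_bottle in the frame of spill_tray between -0.035 and 0.035 m and y of stout_bottle in the frame of spill_tray between -0.065 and 0.065 m and x of deep_crucible in the frame of bay_tray between -0.035 and 0.035 m and z of each of deep_crucible, wide_crucible in the frame of bay_tray below 0.01 m and x of wide_crucible in the frame of bay_tray between -0.035 and 0.035 m and ((y of deep_crucible in the frame of bay_tray between 0.015 and 0.068 m and y of wide_crucible in the frame of bay_tray between -0.068 and -0.015 m) or (y of deep_crucible in the frame of bay_tray between -0.068 and -0.015 m and y of wide_crucible in the frame of bay_tray between 0.015 and 0.068 m)) and horizontal distance between stopper and dish below 0.045 m and z of stopper in the frame of dish below 0.01 m and linear speed of each of tall_bottle, stout_bottle, deep_crucible, wide_crucible, stopper below 0.02 m/s and angular speed of each of tall_bottle, stout_bottle, deep_crucible, wide_crucible, stopper below 0.3 rad/s); the robot touches nothing.
It fails at once if the cork ring is disturbed (moved more than 25 mm) (distance of cork_ring from where it was at the start of the episode above 0.025 m).
It fails at once if the timer is disturbed (moved more than 25 mm) (distance of timer from where it was at the start of the episode above 0.025 m).
It fails at once if a bottle, crucible or the stopper is dropped (off the fingers with its underside over 35 mm above the bench) ((height (world z) of tall_bottle above 0.035 m and contact force between the fingers and tall_bottle below 0.01 N) or (height (world z) of stout_bottle above 0.035 m and contact force between the fingers and stout_bottle below 0.01 N) or (height (world z) of deep_crucible above 0.035 m and contact force between the fingers and deep_crucible below 0.01 N) or (height (world z) of wide_crucible above 0.035 m and contact force between the fingers and wide_crucible below 0.01 N) or (height (world z) of stopper above 0.035 m and contact force between the fingers and stopper below 0.01 N)).
It also fails if it takes over 128 s, if anything falls off the work surface, if the arm or the gripper's body presses on something with over 40 N, if the wrist force passes 120 N, or if a joint passes its speed limit or range.

## Working session

There is one attempt and no reset: what is moved stays moved. The work goes in short steps, Python scripts to look and compute and a tool call to move; the robot and the scene stay as the last step left them, time stands still between calls to the robot, and variables do not carry over. Pictures are saved under pics/ and viewed, and the job is handed in when it is done.

Besides the shell and the picture viewer there is one more tool, called after "Emit:" in YAML: its name, and indented under it one key for each argument. send_rows: Moves the arm, as the interface text tells. Its arguments: {"type":"object","properties":{"deltas":{"type":"array","items":{"type":"object","properties":{"tx":{"type":"number"},"ty":{"type":"number"},"tz":{"type":"number"},"rx":{"type":"number"},"ry":{"type":"number"},"rz":{"type":"number"}}}},"claw":{"type":"number"},"squeeze":{"type":"number"}},"required":["deltas"]}

```bash
mkdir -p pics; cat > h.py <<'E'
import numpy as np, cv2
from rig import robot
def px2w(c,uv,z=None):
    uv=np.array(uv,float).reshape(-1,1,2)
    n=cv2.undistortPoints(uv,np.array(c['intrinsics']),np.array(c['distortion'])).reshape(-1,2)
    R=np.array(c['R']);t=np.array(c['t']);C=-R.T@t
    out=[]
    for a in n:
        d=R.T@np.array([a[0],a[1],1]); s=(z-C[2])/d[2]; out.append(C+s*d)
    return np.array(out)
def cloud(c):
    z=c['z_map'];v,u=np.nonzero(z>0)
    n=cv2.undistortPoints(np.stack([u,v],1).astype(float).reshape(-1,1,2),np.array(c['intrinsics']),np.array(c['distortion'])).reshape(-1,2)
    P=np.c_[n,np.ones(len(n))]*z[v,u][:,None]
    W=np.full(z.shape+(3,),np.nan); W[v,u]=(P-np.array(c['t']))@np.array(c['R'])
    return W
E
python3 - <<'E'
from h import *
s=robot.get_obs(); print(s)
for n in ['scene','top']:
    c=robot.camera(n); cv2.imwrite(f'pics/{n}0.png',c['color'][:,:,::-1])
    R=np.array(c['R']); print(n,-R.T@np.array(c['t']),R.tolist())
    np.savez(f'{n}0.npz',**{k:np.array(v) for k,v in c.items()})
    W=cloud(c)
    for l in ['tall_bottle','stout_bottle','deep_crucible','wide_crucible','stopper','spill_tray','bay_tray','dish','cork_ring','timer']:
        for o in robot.outline_of(l,n)[:4]:
            p=W[o['pixels']]; p=p[~np.isnan(p[:,0])]
            if len(p)==0: continue
            zt=np.percentile(p[:,2],97); top=p[p[:,2]>zt-.006]
            print(n,l,round(o['p'],2),np.round(o['xy']),'med',np.round(np.median(p,0),3),'topz',round(zt,3),'topmid',np.round((top.min(0)+top.max(0))/2,3),'ext',np.round(np.ptp(top,axis=0),3), c['color'][o['pixels']].mean(0).round())
E
```

```text
{'time': 0.0, 'q': array([ 9.64486484e-01,  5.28463212e-01,  1.43386289e+00,  9.55217130e-06,
        1.18138507e+00, -1.78477070e-01]), 'joint_velocities': array([-0.00047703,  0.00010993, -0.00137636, -0.00024642,  0.00135873,
       -0.000518  ]), 'joint_torque': array([-7.15113638e-04, -4.40036166e+01, -1.76595122e+01,  6.33720355e-02,
        5.82079869e-02, -1.52403941e-04]), 'position': array([0.25886008, 0.56809496, 0.22158597]), 'tool_rot': array([ 2.12290296e-01,  9.77206073e-01, -9.77064469e-04, -4.09143426e-04]), 'ft_force': array([ 0.55580941, -0.69561227, -0.14950803]), 'moment': array([-0.01352121,  0.01842124, -0.01328757]), 'grip_width': 0.0871601898947338}
scene [1.0382197  0.41273854 0.54996772] [[-0.6239450365453911, 0.7810867557223498, 0.024414573629388925], [0.43771110939107816, 0.37519090700440183, -0.817092876004219], [-0.6473805496661158, -0.49913451427080113, -0.5759888545602677]]
scene tall_bottle 0.92 [336. 271.] med [0.541 0.063 0.045] topz 0.084 topmid [0.532 0.057 0.082] ext [0.021 0.023 0.008] [148. 116.  89.]
scene deep_crucible 0.96 [257. 237.] med [
[... 3493 characters left out ...]
65 0.009] [124. 125. 118.]
top bay_tray 0.83 [346. 156.] med [ 0.665 -0.024  0.005] topz 0.019 topmid [ 0.662 -0.023  0.018] ext [0.108 0.162 0.009] [189. 193. 191.]
top dish 0.71 [156. 259.] med [0.472 0.325 0.005] topz 0.015 topmid [0.472 0.322 0.014] ext [0.108 0.109 0.01 ] [170. 170. 163.]
top cork_ring 0.82 [359. 225.] med [ 0.523 -0.058  0.022] topz 0.025 topmid [ 0.523 -0.059  0.023] ext [0.061 0.06  0.009] [180. 133.  83.]
top cork_ring 0.42 [236. 228.] med [0.525 0.172 0.031] topz 0.035 topmid [0.526 0.175 0.033] ext [0.03  0.031 0.008] [46. 43. 40.]
top timer 0.8 [399. 283.] med [ 0.425 -0.118  0.023] topz 0.029 topmid [ 0.426 -0.119  0.027] ext [0.055 0.054 0.009] [183. 180. 168.]
```

View pics/top0.png

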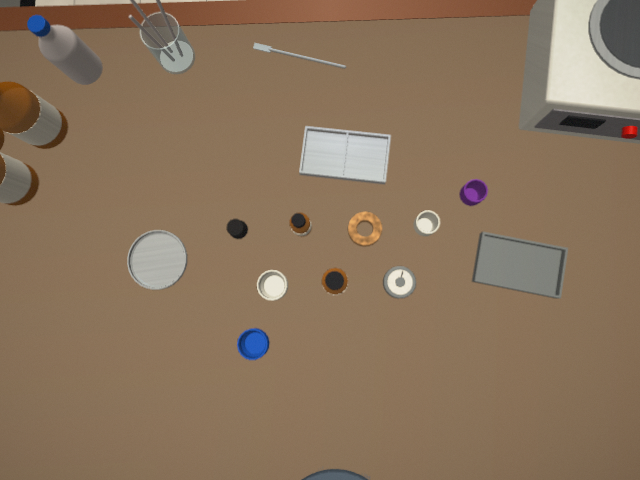

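View pics/scene0.png

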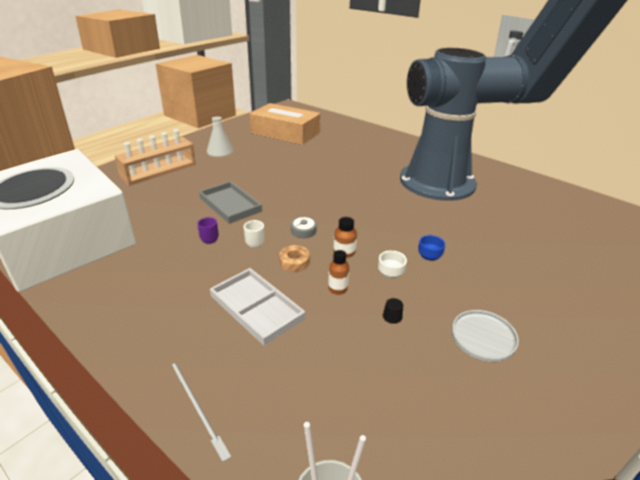

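```bash
python3 - <<'E'
from h import *
for n in ['scene','top']:
    c=dict(np.load(f'{n}0.npz')); W=cloud(c)
    for nm,cx,cy in [('spill',.455,-.333),('bay',.664,-.023)]:
        m=(abs(W[...,0]-cx)<.085)&(abs(W[...,1]-cy)<.11)&(W[...,2]>.010)&(W[...,2]<.026)
        p=W[m][:,:2].astype(np.float32)*1000
        print(n,nm,cv2.minAreaRect(p))
    # anything else tall
    m=(W[...,2]>.03)&(W[...,0]>.2)
    k=m.astype(np.uint8); N,L,st,ce=cv2.connectedComponentsWithStats(k)
    for i in range(1,N):
        if st[i,4]>60: print(n,st[i].tolist(),np.nanmedian(W[L==i],0).round(3),np.nanmax(W[L==i],0).round(3))
E
```

```text
scene spill ((454.8850402832031, -332.33026123046875), (156.93605041503906, 92.64543914794922), 77.89657592773438)
scene bay ((663.2089233398438, -24.517181396484375), (164.1436004638672, 92.7362289428711), 82.41712951660156)
scene [0, 0, 126, 163, 10858] [ 0.529 -1.196  0.177] [ 0.761 -0.979  0.388]
scene [210, 117, 19, 29, 369] [ 0.272 -0.586  0.06 ] [ 0.293 -0.567  0.106]
scene [114, 129, 81, 47, 1541] [ 0.469 -0.619  0.064] [ 0.567 -0.573  0.103]
scene [0, 150, 135, 135, 12596] [ 0.812 -0.374  0.133] [ 0.94  -0.341  0.15 ]
scene [334, 216, 23, 31, 548] [0.44  0.004 0.056] [0.453 0.02  0.081]
scene [197, 218, 21, 16, 250] [ 0.585 -0.248  0.039] [ 0.605 -0.23   0.049]
scene [244, 220, 21, 18, 272] [ 0.529 -0.165  0.04 ] [ 0.55  -0.145  0.049]
scene [419, 235, 27, 17, 135] [0.32  0.144 0.033] [0.348 0.169 0.036]
scene [328, 249, 21, 34, 538] [0.54  0.063 0.059] [0.55  0.075 0.086]
scene [379, 250, 28, 20, 153] [0.425 0.108 0.033] [0.45  0.134 0.036]
scene [385, 298, 18, 13, 170] [0.528 0.176 0.031] [0.543 0.19  0.034]
scene [299, 421, 68, 59, 1376] [0.85  0.281 0.095] [0.88  0.317 0
[... 430 characters left out ...]
4  0.152]
top [27, 14, 70, 66, 2376] [0.836 0.466 0.104] [0.88  0.509 0.164]
top [0, 82, 61, 63, 2801] [0.715 0.522 0.106] [0.768 0.568 0.16 ]
top [0, 152, 31, 51, 1160] [0.612 0.562 0.066] [0.659 0.609 0.111]
top [462, 179, 26, 25, 243] [ 0.583 -0.252  0.044] [ 0.603 -0.231  0.049]
top [415, 210, 25, 25, 206] [ 0.529 -0.169  0.045] [ 0.549 -0.147  0.05 ]
top [289, 212, 22, 23, 376] [0.525 0.054 0.064] [0.547 0.074 0.088]
top [226, 219, 17, 17, 208] [0.526 0.175 0.032] [0.541 0.19  0.037]
top [321, 268, 27, 27, 562] [ 0.426 -0.004  0.069] [0.449 0.019 0.081]
top [257, 270, 30, 30, 162] [0.421 0.107 0.034] [0.448 0.133 0.038]
top [237, 328, 31, 32, 179] [0.321 0.142 0.034] [0.347 0.167 0.038]
```

Emit:
send_rows:
  deltas:
    - {"tx": -2.5, "ty": -1.9, "rz": 0.1143}
    - {"tx": -5.0, "ty": -3.8, "rz": 0.2286}
    - {"tx": -7.5, "ty": -5.7, "rz": 0.3429}
    - {"tx": -10, "ty": -7.6, "rz": 0.4572}
    - {"tx": -12.5, "ty": -9.5, "rz": 0.5715}
  claw: 6.5
  squeeze: 15

```text
schema error: expected keys tx, ty, tz, rx, ry, rz
```

Emit:
send_rows:
  deltas:
    - {"rz": 0.1143}
    - {"rz": 0.2286}
    - {"rz": 0.3429}
    - {"rz": 0.4572}
    - {"rz": 0.5715}

```text
schema error: expected keys tx, ty, tz, rx, ry, rz
```

Emit:
send_rows:
  deltas:
    - {"tx": 0}

```text
schema error: expected keys tx, ty, tz, rx, ry, rz
```

Emit:
send_rows:
  deltas:
    - {"tx": -2.5, "ty": -1.9, "tz": 0, "rx": 0, "ry": 0, "rz": 0.1143}
    - {"tx": -5.0, "ty": -3.8, "tz": 0, "rx": 0, "ry": 0, "rz": 0.2286}
    - {"tx": -7.5, "ty": -5.7, "tz": 0, "rx": 0, "ry": 0, "rz": 0.3429}
    - {"tx": -10, "ty": -7.6, "tz": 0, "rx": 0, "ry": 0, "rz": 0.4572}
    - {"tx": -12.5, "ty": -9.5, "tz": 0, "rx": 0, "ry": 0, "rz": 0.5715}
  claw: 6.5
  squeeze: 15

```text
time: 1.52
position: [0.334, 0.4292, 0.2227]
tool_rot: [0.481, 0.877, 0.0, 0.0]
ft_force: [0.0, 0.0, 0.1]
grip_width: 0.0669
```

Emit:
send_rows:
  deltas:
    - {"tx": 0, "ty": 0, "tz": 0, "rx": 0, "ry": 0, "rz": 0.1143}
    - {"tx": 0, "ty": 0, "tz": 0, "rx": 0, "ry": 0, "rz": 0.2286}
    - {"tx": 0, "ty": 0, "tz": 0, "rx": 0, "ry": 0, "rz": 0.3429}
    - {"tx": 0, "ty": 0, "tz": 0, "rx": 0, "ry": 0, "rz": 0.4572}
    - {"tx": 0, "ty": 0, "tz": 0, "rx": 0, "ry": 0, "rz": 0.5715}

```text
time: 1.93
position: [0.3338, 0.4302, 0.2227]
tool_rot: [0.709, 0.705, 0.0, -0.0]
ft_force: [0.1, 0.1, -1.2]
grip_width: 0.0647
```

Emit:
send_rows:
  deltas:
    - {"tx": 0, "ty": 0, "tz": 0, "rx": 0, "ry": 0, "rz": 0}
    - {"tx": 0, "ty": 0, "tz": 0, "rx": 0, "ry": 0, "rz": 0}

```text
time: 2.1
position: [0.3336, 0.4304, 0.2226]
tool_rot: [0.706, 0.708, 0.0, 0.0]
ft_force: [0.4, -1.2, 0.0]
grip_width: 0.0651
```

Emit:
send_rows:
  deltas:
    - {"tx": -2.5, "ty": 1.3, "tz": 0, "rx": 0, "ry": 0, "rz": 0}
    - {"tx": -5.5, "ty": 2.9, "tz": 0, "rx": 0, "ry": 0, "rz": 0}
    - {"tx": -8.5, "ty": 4.5, "tz": 0, "rx": 0, "ry": 0, "rz": 0}
    - {"tx": -11.5, "ty": 6.0, "tz": 0, "rx": 0, "ry": 0, "rz": 0}
    - {"tx": -14.5, "ty": 7.6, "tz": 0, "rx": 0, "ry": 0, "rz": 0}

```text
time: 2.52
position: [0.4098, 0.2842, 0.2227]
tool_rot: [0.706, 0.708, 0.0, 0.0]
ft_force: [-0.2, -0.2, -0.2]
grip_width: 0.0653
```

Emit:
send_rows:
  deltas:
    - {"tx": -3, "ty": 1.6, "tz": 0, "rx": 0, "ry": 0, "rz": 0}
    - {"tx": -6, "ty": 3.2, "tz": 0, "rx": 0, "ry": 0, "rz": 0}
    - {"tx": -9, "ty": 4.7, "tz": 1, "rx": 0, "ry": 0, "rz": 0}
    - {"tx": -12, "ty": 6.3, "tz": 2, "rx": 0, "ry": 0, "rz": 0}
    - {"tx": -15, "ty": 7.9, "tz": 3, "rx": 0, "ry": 0, "rz": 0}

```text
time: 2.93
position: [0.4893, 0.1339, 0.1926]
tool_rot: [0.706, 0.708, 0.0, 0.0]
ft_force: [-0.1, 0.4, -1.0]
grip_width: 0.0653
```

Emit:
send_rows:
  deltas:
    - {"tx": -3, "ty": 1.6, "tz": 1, "rx": 0, "ry": 0, "rz": 0}
    - {"tx": -6, "ty": 3.2, "tz": 3, "rx": 0, "ry": 0, "rz": 0}
    - {"tx": -7.9, "ty": 4.1, "tz": 5, "rx": 0, "ry": 0, "rz": 0}
    - {"tx": -7.9, "ty": 4.1, "tz": 6, "rx": 0, "ry": 0, "rz": 0}
    - {"tx": -7.9, "ty": 4.1, "tz": 6, "rx": 0, "ry": 0, "rz": 0}

```text
time: 3.35
position: [0.5282, 0.0555, 0.1303]
tool_rot: [0.707, 0.707, -0.002, -0.002]
ft_force: [-0.8, 0.2, 0.4]
grip_width: 0.0653
```

Emit:
send_rows:
  deltas:
    - {"tx": 0, "ty": 0, "tz": 2.5, "rx": 0, "ry": 0, "rz": 0}
    - {"tx": 0, "ty": 0, "tz": 5, "rx": 0, "ry": 0, "rz": 0}
    - {"tx": 0, "ty": 0.1, "tz": 7.5, "rx": 0, "ry": 0, "rz": 0}
    - {"tx": 0, "ty": 0.1, "tz": 9.5, "rx": 0, "ry": 0, "rz": 0}
    - {"tx": 0, "ty": 0.1, "tz": 10.6, "rx": 0, "ry": 0, "rz": 0}

```text
time: 3.77
position: [0.5291, 0.0579, 0.0254]
tool_rot: [0.706, 0.708, -0.001, -0.001]
ft_force: [-0.8, -0.1, 0.8]
grip_width: 0.0651
```

Emit:
send_rows:
  deltas:
    - {"tx": 0, "ty": 0, "tz": 0, "rx": 0, "ry": 0, "rz": 0}
    - {"tx": 0, "ty": 0, "tz": 0, "rx": 0, "ry": 0, "rz": 0}
    - {"tx": 0, "ty": 0, "tz": 0, "rx": 0, "ry": 0, "rz": 0}
    - {"tx": 0, "ty": 0, "tz": 0, "rx": 0, "ry": 0, "rz": 0}
    - {"tx": 0, "ty": 0, "tz": 0, "rx": 0, "ry": 0, "rz": 0}
  claw: 2.5
  squeeze: 15

```text
time: 4.18
position: [0.5314, 0.0564, 0.0278]
tool_rot: [0.707, 0.707, 0.001, 0.001]
ft_force: [0.0, -0.9, -0.6]
grip_width: 0.0398
```

Emit:
send_rows:
  deltas:
    - {"tx": 0, "ty": 0, "tz": 0, "rx": 0, "ry": 0, "rz": 0}
    - {"tx": 0, "ty": 0, "tz": 0, "rx": 0, "ry": 0, "rz": 0}
    - {"tx": 0, "ty": 0, "tz": 0, "rx": 0, "ry": 0, "rz": 0}
    - {"tx": 0, "ty": 0, "tz": 0, "rx": 0, "ry": 0, "rz": 0}

```text
time: 4.52
position: [0.531, 0.0564, 0.0276]
tool_rot: [0.707, 0.707, 0.0, 0.0]
ft_force: [-1.0, 1.0, 5.5]
grip_width: 0.0354
```

Emit:
send_rows:
  deltas:
    - {"tx": 0, "ty": 0, "tz": 0, "rx": 0, "ry": 0, "rz": 0}
    - {"tx": 0, "ty": 0, "tz": -0.5, "rx": 0, "ry": 0, "rz": 0}
    - {"tx": 0, "ty": 0, "tz": -1.5, "rx": 0, "ry": 0, "rz": 0}
    - {"tx": 0, "ty": 0, "tz": -3, "rx": 0, "ry": 0, "rz": 0}
    - {"tx": 0, "ty": 0, "tz": -5, "rx": 0, "ry": 0, "rz": 0}

```text
time: 4.93
position: [0.5296, 0.0563, 0.0766]
tool_rot: [0.707, 0.707, -0.001, -0.001]
ft_force: [0.1, -0.2, -1.0]
grip_width: 0.0357
```

Emit:
send_rows:
  deltas:
    - {"tx": 0, "ty": 0, "tz": -2, "rx": 0, "ry": 0, "rz": 0}
    - {"tx": 0, "ty": 0, "tz": -4, "rx": 0, "ry": 0, "rz": 0}
    - {"tx": 0, "ty": 0, "tz": -5, "rx": 0, "ry": 0, "rz": 0}
    - {"tx": 0, "ty": 0, "tz": -5, "rx": 0, "ry": 0, "rz": 0}

```text
time: 5.27
position: [0.5323, 0.0562, 0.1292]
tool_rot: [0.707, 0.707, 0.002, 0.002]
ft_force: [0.4, 0.3, -1.2]
grip_width: 0.0356
```

```bash
python3 - <<'E'
from h import *
s=robot.get_obs(); print(s['time'],s['position'],s['ft_force'],s['grip_width'])
c=robot.camera('scene'); cv2.imwrite('pics/s1.png',c['color'][150:400,150:550,::-1].repeat(2,0).repeat(2,1))
E
```

```text
5.2667 [0.53229577 0.05623645 0.12921272] [ 0.38390848  0.26296254 -1.24923363] 0.035579630563227806
```

View pics/s1.png

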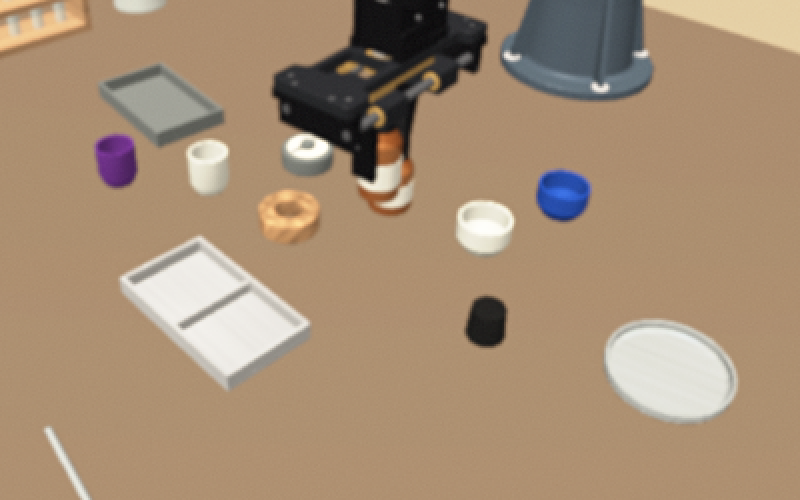

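Emit:
send_rows:
  deltas:
    - {"tx": -2, "ty": -0.4, "tz": 0, "rx": 0, "ry": 0, "rz": 0}
    - {"tx": -5, "ty": -1, "tz": 0, "rx": 0, "ry": 0, "rz": 0}
    - {"tx": -8, "ty": -1.6, "tz": 0, "rx": 0, "ry": 0, "rz": 0}
    - {"tx": -11, "ty": -2.2, "tz": 0, "rx": 0, "ry": 0, "rz": 0}
    - {"tx": -14, "ty": -2.8, "tz": 0, "rx": 0, "ry": 0, "rz": 0}

```text
time: 5.73
position: [0.5012, -0.0844, 0.1252]
tool_rot: [0.707, 0.707, -0.001, -0.001]
ft_force: [-0.5, -0.1, -0.0]
grip_width: 0.035
```

Emit:
send_rows:
  deltas:
    - {"tx": -3, "ty": -0.6, "tz": 0, "rx": 0, "ry": 0, "rz": 0}
    - {"tx": -6, "ty": -1.2, "tz": 0, "rx": 0, "ry": 0, "rz": 0}
    - {"tx": -9, "ty": -1.8, "tz": 0, "rx": 0, "ry": 0, "rz": 0}
    - {"tx": -12, "ty": -2.4, "tz": 0, "rx": 0, "ry": 0, "rz": 0}
    - {"tx": -15, "ty": -3, "tz": 0, "rx": 0, "ry": 0, "rz": 0}

```text
time: 6.15
position: [0.4711, -0.2344, 0.125]
tool_rot: [0.707, 0.707, -0.0, -0.002]
ft_force: [-0.0, -0.4, -1.2]
grip_width: 0.0357
```

Emit:
send_rows:
  deltas:
    - {"tx": -3, "ty": -0.6, "tz": 0, "rx": 0, "ry": 0, "rz": 0}
    - {"tx": -6, "ty": -1.2, "tz": 0, "rx": 0, "ry": 0, "rz": 0}
    - {"tx": -9, "ty": -1.8, "tz": 0, "rx": 0, "ry": 0, "rz": 0}
    - {"tx": -11.5, "ty": -2.3, "tz": 0, "rx": 0, "ry": 0, "rz": 0}
    - {"tx": -13.4, "ty": -2.6, "tz": 0, "rx": 0, "ry": 0, "rz": 0}

```text
time: 6.57
position: [0.4452, -0.3695, 0.1249]
tool_rot: [0.708, 0.706, -0.0, -0.001]
ft_force: [-0.1, -0.9, -1.1]
grip_width: 0.0352
```

Emit:
send_rows:
  deltas:
    - {"tx": 0, "ty": 0, "tz": 0, "rx": 0, "ry": 0, "rz": 0}
    - {"tx": 0, "ty": 0, "tz": 0, "rx": 0, "ry": 0, "rz": 0}
    - {"tx": 0, "ty": 0, "tz": 0, "rx": 0, "ry": 0, "rz": 0}

```text
time: 6.82
position: [0.4458, -0.3659, 0.1252]
tool_rot: [0.707, 0.707, 0.0, -0.002]
ft_force: [-0.1, 0.0, -1.3]
grip_width: 0.0355
```

Emit:
send_rows:
  deltas:
    - {"tx": 0, "ty": 0, "tz": 2, "rx": 0, "ry": 0, "rz": 0}
    - {"tx": 0, "ty": 0, "tz": 4.5, "rx": 0, "ry": 0, "rz": 0}
    - {"tx": 0, "ty": 0, "tz": 7, "rx": 0, "ry": 0, "rz": 0}
    - {"tx": 0, "ty": 0, "tz": 8.4, "rx": 0, "ry": 0, "rz": 0}
    - {"tx": 0, "ty": 0, "tz": 8.8, "rx": 0, "ry": 0, "rz": 0}

```text
time: 7.23
position: [0.4453, -0.3639, 0.0357]
tool_rot: [0.706, 0.708, 0.0, -0.004]
ft_force: [0.3, 0.9, -0.8]
grip_width: 0.0354
```

Emit:
send_rows:
  deltas:
    - {"tx": 0, "ty": 0, "tz": 0.2, "rx": 0, "ry": 0, "rz": 0}
    - {"tx": 0, "ty": 0, "tz": 0.3, "rx": 0, "ry": 0, "rz": 0}
    - {"tx": 0, "ty": 0, "tz": 0.4, "rx": 0, "ry": 0, "rz": 0}
    - {"tx": 0, "ty": 0, "tz": 0.4, "rx": 0, "ry": 0, "rz": 0}

```text
time: 7.57
position: [0.4471, -0.3679, 0.0355]
tool_rot: [0.707, 0.707, -0.0, 0.001]
ft_force: [-0.2, 0.1, -0.5]
grip_width: 0.0351
```

Emit:
send_rows:
  deltas:
    - {"tx": 0, "ty": 0, "tz": 0.1, "rx": 0, "ry": 0, "rz": 0}
    - {"tx": 0, "ty": 0, "tz": 0.2, "rx": 0, "ry": 0, "rz": 0}
    - {"tx": 0, "ty": 0, "tz": 0.2, "rx": 0, "ry": 0, "rz": 0}

```text
time: 7.82
position: [0.4466, -0.3678, 0.0329]
tool_rot: [0.707, 0.707, -0.0, 0.0]
ft_force: [1.2, -0.2, -0.4]
grip_width: 0.0354
```

```bash
python3 - <<'E'
from h import *
for i in range(3):
    s=robot.get_obs(); print(s['time'],s['position'],s['ft_force'],s['grip_width'])
    c=robot.camera('scene')
E
```

```text
7.8167 [ 0.4466413  -0.36782017  0.03289599] [ 1.23829348 -0.20444913 -0.448338  ] 0.03539297691578679
7.8667 [ 0.44659161 -0.36777252  0.03279898] [ 0.02611977  0.0397055  -0.66527885] 0.035465983388964076
7.9167 [ 0.44658809 -0.36773474  0.03276336] [ 0.4245887   0.11821142 -0.35492897] 0.03577647281377496
```

Emit:
send_rows:
  deltas:
    - {"tx": 0, "ty": 0, "tz": 0.1, "rx": 0, "ry": 0, "rz": 0}
    - {"tx": 0, "ty": 0, "tz": 0.15, "rx": 0, "ry": 0, "rz": 0}
    - {"tx": 0, "ty": 0, "tz": 0.15, "rx": 0, "ry": 0, "rz": 0}

```text
time: 8.22
position: [0.4466, -0.3678, 0.0316]
tool_rot: [0.707, 0.707, -0.0, 0.0]
ft_force: [-0.8, 0.7, 4.2]
grip_width: 0.0355
```

Emit:
send_rows:
  deltas:
    - {"tx": 0, "ty": 0, "tz": 0, "rx": 0, "ry": 0, "rz": 0}
    - {"tx": 0, "ty": 0, "tz": 0, "rx": 0, "ry": 0, "rz": 0}
    - {"tx": 0, "ty": 0, "tz": 0, "rx": 0, "ry": 0, "rz": 0}
    - {"tx": 0, "ty": 0, "tz": 0, "rx": 0, "ry": 0, "rz": 0}
    - {"tx": 0, "ty": 0, "tz": 0, "rx": 0, "ry": 0, "rz": 0}
  claw: 6.0

```text
time: 8.63
position: [0.4465, -0.3676, 0.0309]
tool_rot: [0.707, 0.707, 0.0, -0.0]
ft_force: [-0.3, 0.0, 0.0]
grip_width: 0.0573
```

Emit:
send_rows:
  deltas:
    - {"tx": 0, "ty": 0, "tz": 0, "rx": 0, "ry": 0, "rz": 0}
    - {"tx": 0, "ty": 0, "tz": -1, "rx": 0, "ry": 0, "rz": 0}
    - {"tx": 0, "ty": 0, "tz": -3, "rx": 0, "ry": 0, "rz": 0}
    - {"tx": 0, "ty": 0, "tz": -6, "rx": 0, "ry": 0, "rz": 0}
    - {"tx": 0, "ty": 0, "tz": -9, "rx": 0, "ry": 0, "rz": 0}

```text
time: 9.05
position: [0.446, -0.367, 0.1218]
tool_rot: [0.707, 0.707, 0.0, -0.001]
ft_force: [1.2, 0.2, 0.5]
grip_width: 0.0602
```

```bash
python3 - <<'E'
from h import *
s=robot.get_obs(); print(s['time'],s['position'],s['ft_force'],s['grip_width'])
c=robot.camera('scene'); cv2.imwrite('pics/s2.png',c['color'][100:350,100:500,::-1].repeat(2,0).repeat(2,1))
E
```

```text
9.05 [ 0.44602728 -0.36702658  0.12183681] [1.19076126 0.21587552 0.51425438] 0.06019074059247949
```

View pics/s2.png

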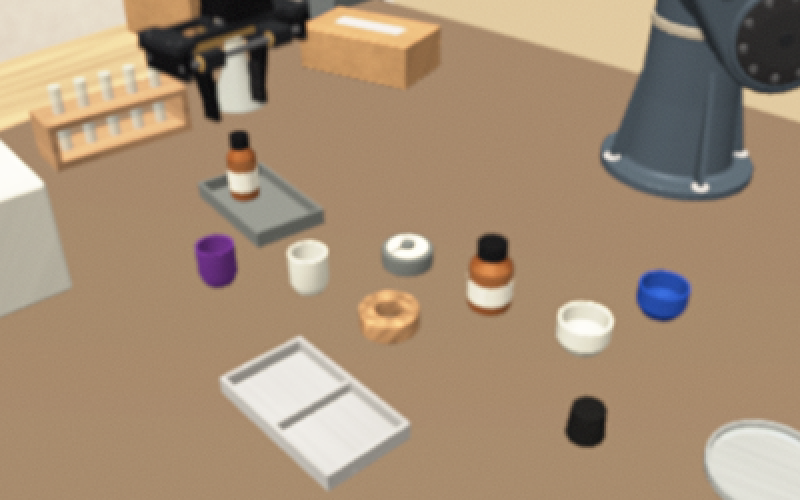

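Emit:
send_rows:
  deltas:
    - {"tx": 2, "ty": 0.8, "tz": 0, "rx": 0, "ry": 0, "rz": 0}
    - {"tx": 5, "ty": 2.1, "tz": 0, "rx": 0, "ry": 0, "rz": 0}
    - {"tx": 8, "ty": 3.3, "tz": 0, "rx": 0, "ry": 0, "rz": 0}
    - {"tx": 11, "ty": 4.6, "tz": 0, "rx": 0, "ry": 0, "rz": 0}
    - {"tx": 14, "ty": 5.8, "tz": 0, "rx": 0, "ry": 0, "rz": 0}
  claw: 6.5

```text
time: 9.52
position: [0.5051, -0.2265, 0.1218]
tool_rot: [0.707, 0.707, 0.0, 0.001]
ft_force: [0.4, 0.1, -0.6]
grip_width: 0.0649
```

Emit:
send_rows:
  deltas:
    - {"tx": 3, "ty": 1.2, "tz": 0, "rx": 0, "ry": 0, "rz": 0}
    - {"tx": 5, "ty": 2.1, "tz": 1, "rx": 0, "ry": 0, "rz": 0}
    - {"tx": 6.05, "ty": 2.5, "tz": 3, "rx": 0, "ry": 0, "rz": 0}
    - {"tx": 6.05, "ty": 2.5, "tz": 4, "rx": 0, "ry": 0, "rz": 0}
    - {"tx": 6.05, "ty": 2.5, "tz": 4, "rx": 0, "ry": 0, "rz": 0}

```text
time: 9.93
position: [0.5281, -0.1659, 0.0794]
tool_rot: [0.706, 0.708, -0.001, -0.002]
ft_force: [0.1, -0.2, 0.1]
grip_width: 0.0648
```

Emit:
send_rows:
  deltas:
    - {"tx": 0, "ty": 0, "tz": 0, "rx": 0, "ry": 0, "rz": 0}
    - {"tx": 0, "ty": 0, "tz": 0, "rx": 0, "ry": 0, "rz": 0}

```text
time: 10.1
position: [0.5298, -0.1685, 0.0816]
tool_rot: [0.708, 0.707, 0.0, 0.001]
ft_force: [0.0, 0.2, 0.4]
grip_width: 0.065
```

Descend to TCP about 0.018, close.

Emit:
send_rows:
  deltas:
    - {"tx": 0, "ty": 0, "tz": 2, "rx": 0, "ry": 0, "rz": 0}
    - {"tx": 0, "ty": 0, "tz": 4, "rx": 0, "ry": 0, "rz": 0}
    - {"tx": 0, "ty": 0, "tz": 5.5, "rx": 0, "ry": 0, "rz": 0}
    - {"tx": 0, "ty": 0, "tz": 6.3, "rx": 0, "ry": 0, "rz": 0}
    - {"tx": 0, "ty": 0, "tz": 6.3, "rx": 0, "ry": 0, "rz": 0}

```text
time: 10.52
position: [0.5288, -0.1679, 0.0172]
tool_rot: [0.708, 0.707, -0.0, -0.001]
ft_force: [0.3, -0.6, -0.3]
grip_width: 0.0647
```

Emit:
send_rows:
  deltas:
    - {"tx": 0, "ty": 0, "tz": 0, "rx": 0, "ry": 0, "rz": 0}
    - {"tx": 0, "ty": 0, "tz": 0, "rx": 0, "ry": 0, "rz": 0}
    - {"tx": 0, "ty": 0, "tz": 0, "rx": 0, "ry": 0, "rz": 0}
    - {"tx": 0, "ty": 0, "tz": 0, "rx": 0, "ry": 0, "rz": 0}
    - {"tx": 0, "ty": 0, "tz": 0, "rx": 0, "ry": 0, "rz": 0}
  claw: 3
  squeeze: 15

```text
time: 10.93
position: [0.5299, -0.1673, 0.0188]
tool_rot: [0.707, 0.707, 0.0, 0.001]
ft_force: [-0.9, -1.3, 2.2]
grip_width: 0.0406
```

Emit:
send_rows:
  deltas:
    - {"tx": 0, "ty": 0, "tz": 0, "rx": 0, "ry": 0, "rz": 0}
    - {"tx": 0, "ty": 0, "tz": 0, "rx": 0, "ry": 0, "rz": 0}
    - {"tx": 0, "ty": 0, "tz": 0, "rx": 0, "ry": 0, "rz": 0}
    - {"tx": 0, "ty": 0, "tz": 0, "rx": 0, "ry": 0, "rz": 0}

```text
time: 11.27
position: [0.5299, -0.1673, 0.0188]
tool_rot: [0.707, 0.707, 0.0, 0.001]
ft_force: [-0.4, 0.3, 4.8]
grip_width: 0.0406
```

Emit:
send_rows:
  deltas:
    - {"tx": 0, "ty": 0, "tz": -0.5, "rx": 0, "ry": 0, "rz": 0}
    - {"tx": 0, "ty": 0, "tz": -1.5, "rx": 0, "ry": 0, "rz": 0}
    - {"tx": 0, "ty": 0, "tz": -3.5, "rx": 0, "ry": 0, "rz": 0}
    - {"tx": 0, "ty": 0, "tz": -6, "rx": 0, "ry": 0, "rz": 0}
    - {"tx": 0, "ty": 0, "tz": -7, "rx": 0, "ry": 0, "rz": 0}

```text
time: 11.68
position: [0.5309, -0.1677, 0.0909]
tool_rot: [0.707, 0.707, 0.001, 0.002]
ft_force: [0.7, -0.1, 0.2]
grip_width: 0.0408
```

Emit:
send_rows:
  deltas:
    - {"tx": 1.5, "ty": 2, "tz": 0, "rx": 0, "ry": 0, "rz": 0}
    - {"tx": 4, "ty": 5, "tz": 0, "rx": 0, "ry": 0, "rz": 0}
    - {"tx": 6.4, "ty": 8, "tz": 0, "rx": 0, "ry": 0, "rz": 0}
    - {"tx": 8.8, "ty": 11, "tz": 0, "rx": 0, "ry": 0, "rz": 0}
    - {"tx": 10.4, "ty": 12.8, "tz": 0, "rx": 0, "ry": 0, "rz": 0}

```text
time: 12.1
position: [0.6606, -0.0609, 0.0886]
tool_rot: [0.707, 0.708, 0.001, 0.001]
ft_force: [0.4, -0.2, 0.2]
grip_width: 0.041
```

Emit:
send_rows:
  deltas:
    - {"tx": 0, "ty": 0, "tz": 0, "rx": 0, "ry": 0, "rz": 0}
    - {"tx": 0, "ty": 0, "tz": 0, "rx": 0, "ry": 0, "rz": 0}
    - {"tx": 0, "ty": 0, "tz": 0, "rx": 0, "ry": 0, "rz": 0}

```text
time: 12.35
position: [0.6563, -0.0631, 0.0876]
tool_rot: [0.707, 0.707, -0.001, -0.001]
ft_force: [0.0, 0.3, -1.0]
grip_width: 0.0407
```

```bash
python3 - <<'E'
from h import *
c=robot.camera('scene'); cv2.imwrite('pics/s3.png',c['color'][100:350,100:500,::-1].repeat(2,0).repeat(2,1))
s=robot.get_obs(); print(s['time'],s['position'],s['ft_force'],s['grip_width'])
E
```

```text
12.4 [ 0.65613432 -0.06363438  0.08765233] [-0.5538065   0.32620753 -0.38551213] 0.04081740697155768
```

View pics/s3.png

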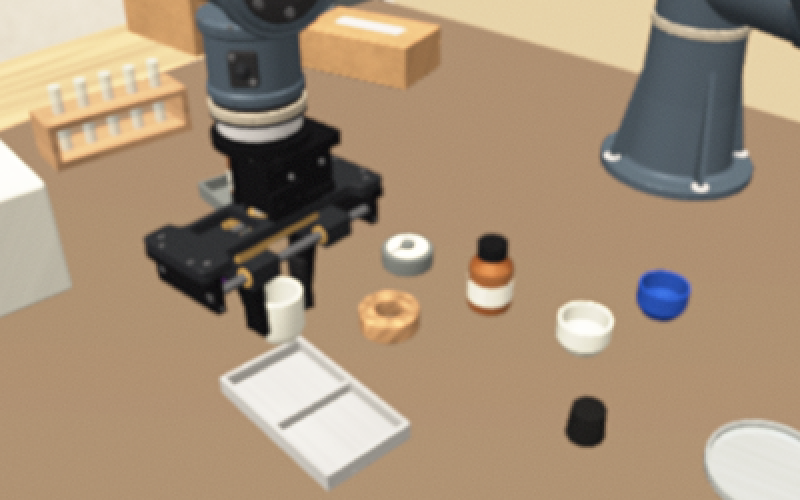

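Emit:
send_rows:
  deltas:
    - {"tx": 0, "ty": 0.1, "tz": 1.5, "rx": 0, "ry": 0, "rz": 0}
    - {"tx": 0, "ty": 0.2, "tz": 3.5, "rx": 0, "ry": 0, "rz": 0}
    - {"tx": 0, "ty": 0.2, "tz": 5, "rx": 0, "ry": 0, "rz": 0}
    - {"tx": 0, "ty": 0.2, "tz": 5.8, "rx": 0, "ry": 0, "rz": 0}
    - {"tx": 0, "ty": 0.2, "tz": 6.1, "rx": 0, "ry": 0, "rz": 0}

```text
time: 12.82
position: [0.6575, -0.0639, 0.0255]
tool_rot: [0.708, 0.706, -0.001, -0.002]
ft_force: [0.4, 0.2, -0.7]
grip_width: 0.0409
```

Emit:
send_rows:
  deltas:
    - {"tx": 0, "ty": 0, "tz": 0.1, "rx": 0, "ry": 0, "rz": 0}
    - {"tx": 0, "ty": 0, "tz": 0.2, "rx": 0, "ry": 0, "rz": 0}
    - {"tx": 0, "ty": 0, "tz": 0.3, "rx": 0, "ry": 0, "rz": 0}
    - {"tx": 0, "ty": 0, "tz": 0.3, "rx": 0, "ry": 0, "rz": 0}
    - {"tx": 0, "ty": 0, "tz": 0.3, "rx": 0, "ry": 0, "rz": 0}

```text
time: 13.23
position: [0.66, -0.0632, 0.0248]
tool_rot: [0.707, 0.707, 0.0, 0.001]
ft_force: [-0.6, 0.4, -0.9]
grip_width: 0.0409
```

Emit:
send_rows:
  deltas:
    - {"tx": 0, "ty": 0, "tz": 0.1, "rx": 0, "ry": 0, "rz": 0}
    - {"tx": 0, "ty": 0, "tz": 0.2, "rx": 0, "ry": 0, "rz": 0}
    - {"tx": 0, "ty": 0, "tz": 0.2, "rx": 0, "ry": 0, "rz": 0}
    - {"tx": 0, "ty": 0, "tz": 0.2, "rx": 0, "ry": 0, "rz": 0}

```text
time: 13.57
position: [0.66, -0.0631, 0.0229]
tool_rot: [0.707, 0.707, 0.0, 0.0]
ft_force: [-0.9, 0.1, 4.6]
grip_width: 0.0406
```

```bash
python3 - <<'E'
from h import *
for i in range(2):
    s=robot.get_obs(); print(s['time'],s['position'],s['ft_force'],s['grip_width'])
    c=robot.camera('scene')
E
```

```text
13.5667 [ 0.65995267 -0.06310828  0.02285442] [-0.90411568  0.08739666  4.55574081] 0.04060451963419213
13.6167 [ 0.6599553  -0.06312782  0.02283099] [-0.64998057  0.39749879  6.37525877] 0.0411121744446211
```

Emit:
send_rows:
  deltas:
    - {"tx": 0, "ty": 0, "tz": 0, "rx": 0, "ry": 0, "rz": 0}
    - {"tx": 0, "ty": 0, "tz": 0, "rx": 0, "ry": 0, "rz": 0}
    - {"tx": 0, "ty": 0, "tz": 0, "rx": 0, "ry": 0, "rz": 0}
    - {"tx": 0, "ty": 0, "tz": 0, "rx": 0, "ry": 0, "rz": 0}
    - {"tx": 0, "ty": 0, "tz": 0, "rx": 0, "ry": 0, "rz": 0}
  claw: 6.2

```text
time: 14.08
position: [0.6594, -0.0631, 0.0217]
tool_rot: [0.707, 0.707, -0.0, -0.0]
ft_force: [-0.6, 0.3, -0.1]
grip_width: 0.0604
```

Emit:
send_rows:
  deltas:
    - {"tx": 0, "ty": 0, "tz": 0, "rx": 0, "ry": 0, "rz": 0}
    - {"tx": 0, "ty": 0, "tz": -1, "rx": 0, "ry": 0, "rz": 0}
    - {"tx": 0, "ty": 0, "tz": -3, "rx": 0, "ry": 0, "rz": 0}
    - {"tx": 0, "ty": 0, "tz": -6, "rx": 0, "ry": 0, "rz": 0}
    - {"tx": 0, "ty": 0, "tz": -9.5, "rx": 0, "ry": 0, "rz": 0}

```text
time: 14.5
position: [0.6581, -0.0628, 0.1168]
tool_rot: [0.707, 0.707, -0.001, -0.002]
ft_force: [0.6, 0.5, 0.1]
grip_width: 0.0622
```

Emit:
send_rows:
  deltas:
    - {"tx": 1.5, "ty": -2.1, "tz": 0, "rx": 0, "ry": 0, "rz": 0}
    - {"tx": 3.2, "ty": -4.4, "tz": 0, "rx": 0, "ry": 0, "rz": 0}
    - {"tx": 5, "ty": -6.9, "tz": 0, "rx": 0, "ry": 0, "rz": 0}
    - {"tx": 6.8, "ty": -9.4, "tz": 0, "rx": 0, "ry": 0, "rz": 0}
    - {"tx": 8.6, "ty": -11.9, "tz": 0, "rx": 0, "ry": 0, "rz": 0}
  claw: 8

```text
time: 14.92
position: [0.5396, 0.0234, 0.118]
tool_rot: [0.707, 0.707, 0.0, 0.001]
ft_force: [0.4, 1.0, -0.4]
grip_width: 0.0792
```

Emit:
send_rows:
  deltas:
    - {"tx": 1.8, "ty": -2.5, "tz": 0, "rx": 0, "ry": 0, "rz": 0}
    - {"tx": 3.6, "ty": -5, "tz": 0, "rx": 0, "ry": 0, "rz": 0}
    - {"tx": 5.4, "ty": -7.5, "tz": 0, "rx": 0, "ry": 0, "rz": 0}
    - {"tx": 7.2, "ty": -10, "tz": 0, "rx": 0, "ry": 0, "rz": 0}
    - {"tx": 8.5, "ty": -11.8, "tz": 1, "rx": 0, "ry": 0, "rz": 0}

```text
time: 15.33
position: [0.421, 0.109, 0.1087]
tool_rot: [0.707, 0.707, 0.001, 0.001]
ft_force: [1.4, 0.3, -0.1]
grip_width: 0.0802
```

Emit:
send_rows:
  deltas:
    - {"tx": 0, "ty": 0, "tz": 2, "rx": 0, "ry": 0, "rz": 0}
    - {"tx": 0, "ty": 0, "tz": 4, "rx": 0, "ry": 0, "rz": 0}
    - {"tx": 0, "ty": 0, "tz": 4, "rx": 0, "ry": 0, "rz": 0}
    - {"tx": 0, "ty": 0, "tz": 4, "rx": 0, "ry": 0, "rz": 0}

```text
time: 15.67
position: [0.4225, 0.1079, 0.0671]
tool_rot: [0.707, 0.707, -0.0, -0.0]
ft_force: [0.4, -0.5, 0.1]
grip_width: 0.0798
```

```bash
python3 - <<'E'
from h import *
c=robot.camera('scene'); cv2.imwrite('pics/s4.png',c['color'][100:350,100:500,::-1].repeat(2,0).repeat(2,1))
s=robot.get_obs(); print(s['time'],s['position'],s['ft_force'],s['grip_width'])
E
```

```text
15.7167 [0.42316473 0.10780033 0.06761121] [0.22019784 0.44328158 0.76600864] 0.08041517263394662
```

View pics/s4.png

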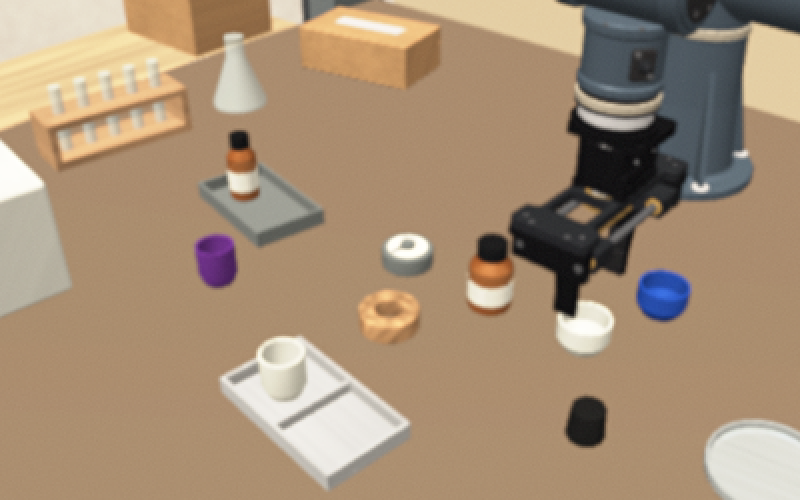

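Emit:
send_rows:
  deltas:
    - {"tx": 0, "ty": 0, "tz": 1.5, "rx": 0, "ry": 0, "rz": 0}
    - {"tx": 0, "ty": 0, "tz": 3, "rx": 0, "ry": 0, "rz": 0}
    - {"tx": 0, "ty": 0, "tz": 4.5, "rx": 0, "ry": 0, "rz": 0}
    - {"tx": 0, "ty": 0, "tz": 5.2, "rx": 0, "ry": 0, "rz": 0}
    - {"tx": 0, "ty": 0, "tz": 5.2, "rx": 0, "ry": 0, "rz": 0}

```text
time: 16.13
position: [0.4229, 0.1076, 0.0148]
tool_rot: [0.707, 0.707, -0.0, -0.0]
ft_force: [-0.8, -0.1, -0.1]
grip_width: 0.0798
```

Emit:
send_rows:
  deltas:
    - {"tx": 0, "ty": 0, "tz": 0, "rx": 0, "ry": 0, "rz": 0}
    - {"tx": 0, "ty": 0, "tz": 0, "rx": 0, "ry": 0, "rz": 0}
    - {"tx": 0, "ty": 0, "tz": 0, "rx": 0, "ry": 0, "rz": 0}
    - {"tx": 0, "ty": 0, "tz": 0, "rx": 0, "ry": 0, "rz": 0}
    - {"tx": 0, "ty": 0, "tz": 0, "rx": 0, "ry": 0, "rz": 0}
  claw: 4.5
  squeeze: 15

```text
time: 16.55
position: [0.4228, 0.1079, 0.0156]
tool_rot: [0.707, 0.707, 0.0, 0.0]
ft_force: [1.6, -1.2, 1.8]
grip_width: 0.0545
```

Emit:
send_rows:
  deltas:
    - {"tx": 0, "ty": 0, "tz": 0, "rx": 0, "ry": 0, "rz": 0}
    - {"tx": 0, "ty": 0, "tz": 0, "rx": 0, "ry": 0, "rz": 0}
    - {"tx": 0, "ty": 0, "tz": 0, "rx": 0, "ry": 0, "rz": 0}
    - {"tx": 0, "ty": 0, "tz": 0, "rx": 0, "ry": 0, "rz": 0}

```text
time: 16.88
position: [0.4228, 0.1079, 0.0155]
tool_rot: [0.707, 0.707, 0.0, 0.0]
ft_force: [-1.2, 0.3, 7.4]
grip_width: 0.0545
```

Emit:
send_rows:
  deltas:
    - {"tx": 0, "ty": 0, "tz": -0.5, "rx": 0, "ry": 0, "rz": 0}
    - {"tx": 0, "ty": 0, "tz": -1.5, "rx": 0, "ry": 0, "rz": 0}
    - {"tx": 0, "ty": 0, "tz": -3.5, "rx": 0, "ry": 0, "rz": 0}
    - {"tx": 0, "ty": 0, "tz": -6, "rx": 0, "ry": 0, "rz": 0}
    - {"tx": 0, "ty": 0, "tz": -8, "rx": 0, "ry": 0, "rz": 0}

```text
time: 17.3
position: [0.4221, 0.1079, 0.0961]
tool_rot: [0.707, 0.707, -0.0, -0.0]
ft_force: [0.4, 0.1, -0.9]
grip_width: 0.054
```

Emit:
send_rows:
  deltas:
    - {"tx": -0.6, "ty": 1.6, "tz": 0, "rx": 0, "ry": 0, "rz": 0}
    - {"tx": -1.6, "ty": 4.2, "tz": 0, "rx": 0, "ry": 0, "rz": 0}
    - {"tx": -2.7, "ty": 7, "tz": 0, "rx": 0, "ry": 0, "rz": 0}
    - {"tx": -3.8, "ty": 9.8, "tz": 0, "rx": 0, "ry": 0, "rz": 0}
    - {"tx": -4.8, "ty": 12.6, "tz": 0, "rx": 0, "ry": 0, "rz": 0}

```text
time: 17.72
position: [0.5493, 0.0593, 0.0953]
tool_rot: [0.707, 0.707, -0.0, -0.0]
ft_force: [0.3, 0.1, -1.0]
grip_width: 0.0539
```

Emit:
send_rows:
  deltas:
    - {"tx": -1.1, "ty": 2.9, "tz": 0, "rx": 0, "ry": 0, "rz": 0}
    - {"tx": -2.2, "ty": 5.8, "tz": 0, "rx": 0, "ry": 0, "rz": 0}
    - {"tx": -3.3, "ty": 8.6, "tz": 0, "rx": 0, "ry": 0, "rz": 0}
    - {"tx": -4.2, "ty": 10.9, "tz": 0, "rx": 0, "ry": 0, "rz": 0}
    - {"tx": -4.6, "ty": 12.1, "tz": 0, "rx": 0, "ry": 0, "rz": 0}

```text
time: 18.13
position: [0.6727, 0.0121, 0.0951]
tool_rot: [0.708, 0.707, 0.001, 0.001]
ft_force: [-0.1, 0.2, -0.5]
grip_width: 0.0538
```

Emit:
send_rows:
  deltas:
    - {"tx": 0, "ty": 0, "tz": 0, "rx": 0, "ry": 0, "rz": 0}
    - {"tx": 0, "ty": 0, "tz": 0, "rx": 0, "ry": 0, "rz": 0}
    - {"tx": 0, "ty": 0, "tz": 0, "rx": 0, "ry": 0, "rz": 0}
    - {"tx": 0, "ty": 0, "tz": 0, "rx": 0, "ry": 0, "rz": 0}

```text
time: 18.47
position: [0.6676, 0.0147, 0.0947]
tool_rot: [0.707, 0.707, -0.001, -0.001]
ft_force: [0.5, -0.3, -1.3]
grip_width: 0.0547
```

```bash
python3 - <<'E'
from h import *
c=robot.camera('scene'); cv2.imwrite('pics/s5.png',c['color'][100:350,100:500,::-1].repeat(2,0).repeat(2,1))
s=robot.get_obs(); print(s['time'],s['position'],s['ft_force'],s['grip_width'])
E
```

```text
18.5167 [0.66791665 0.01464707 0.0948898 ] [-0.44116384  0.83074583 -0.57142041] 0.05436353261364038
```

View pics/s5.png

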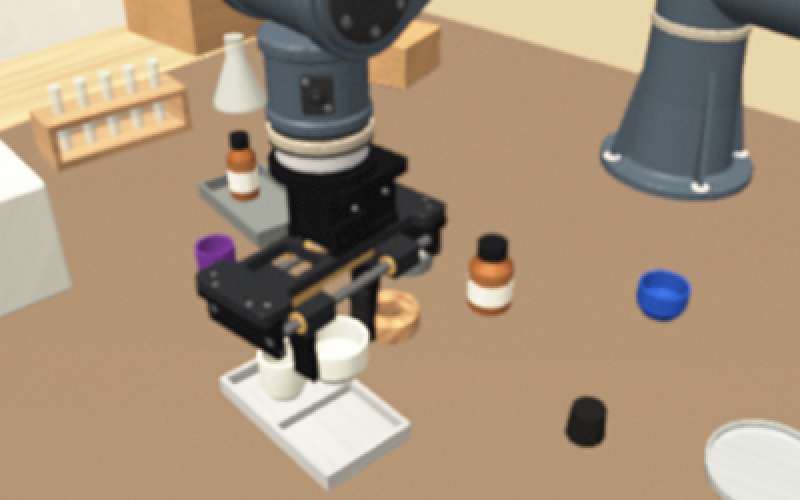

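Emit:
send_rows:
  deltas:
    - {"tx": 0.1, "ty": 0, "tz": 2, "rx": 0, "ry": 0, "rz": 0}
    - {"tx": 0.2, "ty": 0, "tz": 4, "rx": 0, "ry": 0, "rz": 0}
    - {"tx": 0.2, "ty": 0, "tz": 6, "rx": 0, "ry": 0, "rz": 0}
    - {"tx": 0.2, "ty": 0, "tz": 6.8, "rx": 0, "ry": 0, "rz": 0}
    - {"tx": 0.2, "ty": 0, "tz": 7.1, "rx": 0, "ry": 0, "rz": 0}

```text
time: 18.93
position: [0.6675, 0.0165, 0.0223]
tool_rot: [0.707, 0.707, -0.001, -0.002]
ft_force: [-0.7, 0.5, -0.9]
grip_width: 0.0545
```

Emit:
send_rows:
  deltas:
    - {"tx": 0, "ty": 0, "tz": 0.1, "rx": 0, "ry": 0, "rz": 0}
    - {"tx": 0, "ty": 0, "tz": 0.2, "rx": 0, "ry": 0, "rz": 0}
    - {"tx": 0, "ty": 0, "tz": 0.3, "rx": 0, "ry": 0, "rz": 0}
    - {"tx": 0, "ty": 0, "tz": 0.4, "rx": 0, "ry": 0, "rz": 0}
    - {"tx": 0, "ty": 0, "tz": 0.4, "rx": 0, "ry": 0, "rz": 0}

```text
time: 19.35
position: [0.67, 0.0158, 0.0208]
tool_rot: [0.707, 0.707, 0.0, 0.0]
ft_force: [-0.2, 0.6, -1.2]
grip_width: 0.0543
```

Emit:
send_rows:
  deltas:
    - {"tx": 0, "ty": 0, "tz": 0, "rx": 0, "ry": 0, "rz": 0}
    - {"tx": 0, "ty": 0, "tz": 0, "rx": 0, "ry": 0, "rz": 0}

```text
time: 19.52
position: [0.6698, 0.0158, 0.0204]
tool_rot: [0.707, 0.707, 0.0, 0.0]
ft_force: [0.5, 0.5, -1.4]
grip_width: 0.0547
```

Emit:
send_rows:
  deltas:
    - {"tx": 0, "ty": 0, "tz": 0.1, "rx": 0, "ry": 0, "rz": 0}
    - {"tx": 0, "ty": 0, "tz": 0.1, "rx": 0, "ry": 0, "rz": 0}
    - {"tx": 0, "ty": 0, "tz": 0.1, "rx": 0, "ry": 0, "rz": 0}

```text
time: 19.77
position: [0.6699, 0.0158, 0.0196]
tool_rot: [0.707, 0.707, 0.0, 0.0]
ft_force: [-0.8, -0.9, 3.5]
grip_width: 0.0543
```

Emit:
send_rows:
  deltas:
    - {"tx": 0, "ty": 0, "tz": 0, "rx": 0, "ry": 0, "rz": 0}
    - {"tx": 0, "ty": 0, "tz": 0, "rx": 0, "ry": 0, "rz": 0}
    - {"tx": 0, "ty": 0, "tz": 0, "rx": 0, "ry": 0, "rz": 0}
    - {"tx": 0, "ty": 0, "tz": 0, "rx": 0, "ry": 0, "rz": 0}
  claw: 6.4

```text
time: 20.1
position: [0.6694, 0.0159, 0.0187]
tool_rot: [0.707, 0.707, -0.0, -0.0]
ft_force: [-0.5, 0.2, 0.9]
grip_width: 0.0632
```

Emit:
send_rows:
  deltas:
    - {"tx": 0, "ty": 0, "tz": 0, "rx": 0, "ry": 0, "rz": 0}
    - {"tx": 0, "ty": 0, "tz": -1, "rx": 0, "ry": 0, "rz": 0}
    - {"tx": 0, "ty": 0, "tz": -3, "rx": 0, "ry": 0, "rz": 0}
    - {"tx": 0, "ty": 0, "tz": -6, "rx": 0, "ry": 0, "rz": 0}
    - {"tx": 0, "ty": 0, "tz": -9.5, "rx": 0, "ry": 0, "rz": 0}

```text
time: 20.52
position: [0.668, 0.016, 0.1137]
tool_rot: [0.707, 0.707, -0.001, -0.002]
ft_force: [-0.3, -0.3, 0.0]
grip_width: 0.064
```

Emit:
send_rows:
  deltas:
    - {"tx": 2, "ty": -1.8, "tz": 0, "rx": 0, "ry": 0, "rz": 0}
    - {"tx": 4.4, "ty": -4, "tz": 0, "rx": 0, "ry": 0, "rz": 0}
    - {"tx": 6.8, "ty": -6.1, "tz": 0, "rx": 0, "ry": 0, "rz": 0}
    - {"tx": 9.2, "ty": -8.2, "tz": 0, "rx": 0, "ry": 0, "rz": 0}
    - {"tx": 11.6, "ty": -10.4, "tz": 0, "rx": 0, "ry": 0, "rz": 0}
  claw: 6

```text
time: 20.93
position: [0.565, 0.1327, 0.115]
tool_rot: [0.707, 0.707, 0.001, 0.0]
ft_force: [0.7, 0.2, -0.1]
grip_width: 0.06
```

Emit:
send_rows:
  deltas:
    - {"tx": 2.4, "ty": -2.1, "tz": 1, "rx": 0, "ry": 0, "rz": 0}
    - {"tx": 4.3, "ty": -3.8, "tz": 2.5, "rx": 0, "ry": 0, "rz": 0}
    - {"tx": 4.3, "ty": -3.8, "tz": 5, "rx": 0, "ry": 0, "rz": 0}
    - {"tx": 4.3, "ty": -3.8, "tz": 5, "rx": 0, "ry": 0, "rz": 0}
    - {"tx": 4.3, "ty": -3.8, "tz": 5, "rx": 0, "ry": 0, "rz": 0}

```text
time: 21.35
position: [0.5272, 0.175, 0.0639]
tool_rot: [0.707, 0.707, -0.001, -0.0]
ft_force: [0.9, -0.1, 0.5]
grip_width: 0.0598
```

```bash
python3 - <<'E'
from h import *
c=robot.camera('scene'); cv2.imwrite('pics/s6.png',c['color'][150:400,120:520,::-1].repeat(2,0).repeat(2,1))
s=robot.get_obs(); print(s['time'],s['position'],s['ft_force'],s['grip_width'])
E
```

```text
21.4 [0.52861582 0.17470851 0.06474005] [-0.13445957  1.15166917 -0.08302213] 0.060109296399583984
```

View pics/s6.png

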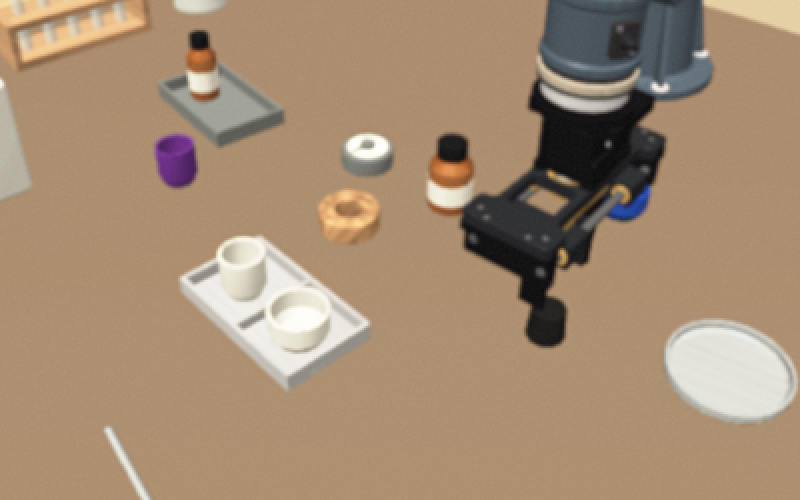

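Emit:
send_rows:
  deltas:
    - {"tx": 0, "ty": 0, "tz": 1.5, "rx": 0, "ry": 0, "rz": 0}
    - {"tx": 0, "ty": 0, "tz": 3, "rx": 0, "ry": 0, "rz": 0}
    - {"tx": 0, "ty": 0, "tz": 4.5, "rx": 0, "ry": 0, "rz": 0}
    - {"tx": 0, "ty": 0, "tz": 5.3, "rx": 0, "ry": 0, "rz": 0}
    - {"tx": 0, "ty": 0, "tz": 5.3, "rx": 0, "ry": 0, "rz": 0}

```text
time: 21.82
position: [0.5282, 0.1741, 0.0107]
tool_rot: [0.708, 0.707, -0.0, -0.0]
ft_force: [-1.3, -0.5, -0.6]
grip_width: 0.0597
```

Emit:
send_rows:
  deltas:
    - {"tx": 0, "ty": 0, "tz": 0, "rx": 0, "ry": 0, "rz": 0}
    - {"tx": 0, "ty": 0, "tz": 0, "rx": 0, "ry": 0, "rz": 0}
    - {"tx": 0, "ty": 0, "tz": 0, "rx": 0, "ry": 0, "rz": 0}
    - {"tx": 0, "ty": 0, "tz": 0, "rx": 0, "ry": 0, "rz": 0}
    - {"tx": 0, "ty": 0, "tz": 0, "rx": 0, "ry": 0, "rz": 0}
  claw: 2.4
  squeeze: 15

```text
time: 22.23
position: [0.5279, 0.175, 0.0117]
tool_rot: [0.707, 0.707, 0.0, 0.0]
ft_force: [-0.7, -0.1, 0.7]
grip_width: 0.0345
```

Emit:
send_rows:
  deltas:
    - {"tx": 0, "ty": 0, "tz": 0, "rx": 0, "ry": 0, "rz": 0}
    - {"tx": 0, "ty": 0, "tz": 0, "rx": 0, "ry": 0, "rz": 0}
    - {"tx": 0, "ty": 0, "tz": 0, "rx": 0, "ry": 0, "rz": 0}
    - {"tx": 0, "ty": 0, "tz": 0, "rx": 0, "ry": 0, "rz": 0}

```text
time: 22.57
position: [0.5279, 0.175, 0.0116]
tool_rot: [0.707, 0.707, 0.0, 0.0]
ft_force: [0.4, -0.6, 4.9]
grip_width: 0.0327
```

Emit:
send_rows:
  deltas:
    - {"tx": 0, "ty": 0, "tz": -0.5, "rx": 0, "ry": 0, "rz": 0}
    - {"tx": 0, "ty": 0, "tz": -1, "rx": 0, "ry": 0, "rz": 0}
    - {"tx": 0, "ty": 0, "tz": -1.5, "rx": 0, "ry": 0, "rz": 0}
    - {"tx": 0, "ty": 0, "tz": -2, "rx": 0, "ry": 0, "rz": 0}

```text
time: 22.9
position: [0.5275, 0.1749, 0.0314]
tool_rot: [0.707, 0.707, -0.0, -0.0]
ft_force: [0.5, 0.6, -0.5]
grip_width: 0.0331
```

```bash
python3 - <<'E'
from h import *
c=robot.camera('scene'); cv2.imwrite('pics/s7.png',c['color'][200:400,300:560,::-1].repeat(3,0).repeat(3,1))
s=robot.get_obs(); print(s['time'],s['position'],s['ft_force'],s['grip_width'])
E
```

```text
22.95 [0.52814527 0.17500068 0.03233847] [-0.70278664 -0.56374921  0.66303118] 0.03231058527651155
```

View pics/s7.png

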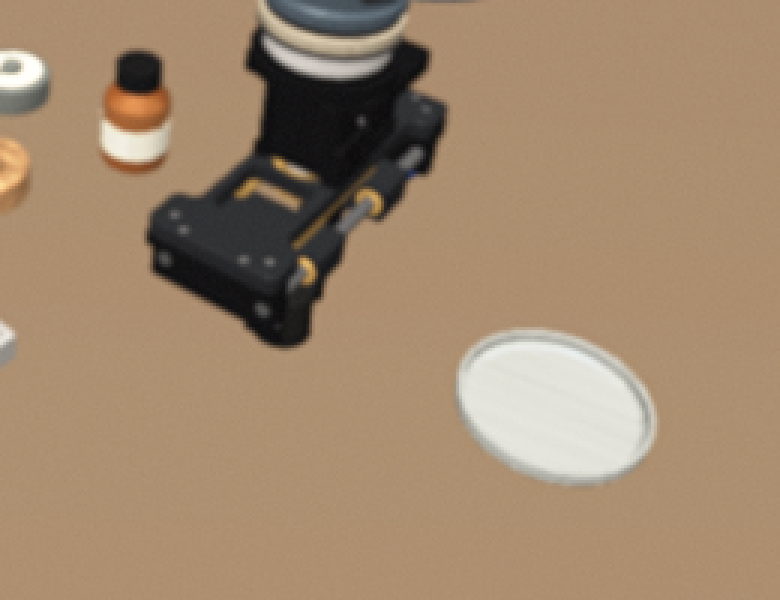

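Emit:
send_rows:
  deltas:
    - {"tx": 1.5, "ty": -0.6, "tz": -0.8, "rx": 0, "ry": 0, "rz": 0}
    - {"tx": 4, "ty": -1.5, "tz": -0.8, "rx": 0, "ry": 0, "rz": 0}
    - {"tx": 6.5, "ty": -2.5, "tz": -0.8, "rx": 0, "ry": 0, "rz": 0}
    - {"tx": 9, "ty": -3.4, "tz": -0.8, "rx": 0, "ry": 0, "rz": 0}
    - {"tx": 11.5, "ty": -4.4, "tz": -0.8, "rx": 0, "ry": 0, "rz": 0}

```text
time: 23.37
position: [0.4834, 0.2908, 0.0393]
tool_rot: [0.707, 0.707, 0.0, 0.0]
ft_force: [0.7, -0.4, -0.1]
grip_width: 0.0327
```

Emit:
send_rows:
  deltas:
    - {"tx": 2, "ty": -0.8, "tz": 0, "rx": 0, "ry": 0, "rz": 0}
    - {"tx": 3.2, "ty": -1.2, "tz": 0, "rx": 0, "ry": 0, "rz": 0}
    - {"tx": 3.2, "ty": -1.2, "tz": 0, "rx": 0, "ry": 0, "rz": 0}
    - {"tx": 3.2, "ty": -1.2, "tz": 0, "rx": 0, "ry": 0, "rz": 0}
    - {"tx": 3.2, "ty": -1.2, "tz": 0, "rx": 0, "ry": 0, "rz": 0}

```text
time: 23.78
position: [0.472, 0.321, 0.039]
tool_rot: [0.707, 0.707, -0.0, 0.0]
ft_force: [-0.4, -0.2, -0.8]
grip_width: 0.0329
```

```bash
python3 - <<'E'
from h import *
c=robot.camera('top'); cv2.imwrite('pics/t8.png',c['color'][150:350,60:320,::-1].repeat(3,0).repeat(3,1))
c=robot.camera('scene'); cv2.imwrite('pics/s8.png',c['color'][200:400,360:620,::-1].repeat(3,0).repeat(3,1))
s=robot.get_obs(); print(s['time'],s['position'],s['ft_force'],s['grip_width'])
E
```

```text
23.8833 [0.47221693 0.32065533 0.03900836] [-0.52272301 -0.01823825 -0.13554977] 0.03262880004259007
```

View pics/s8.png

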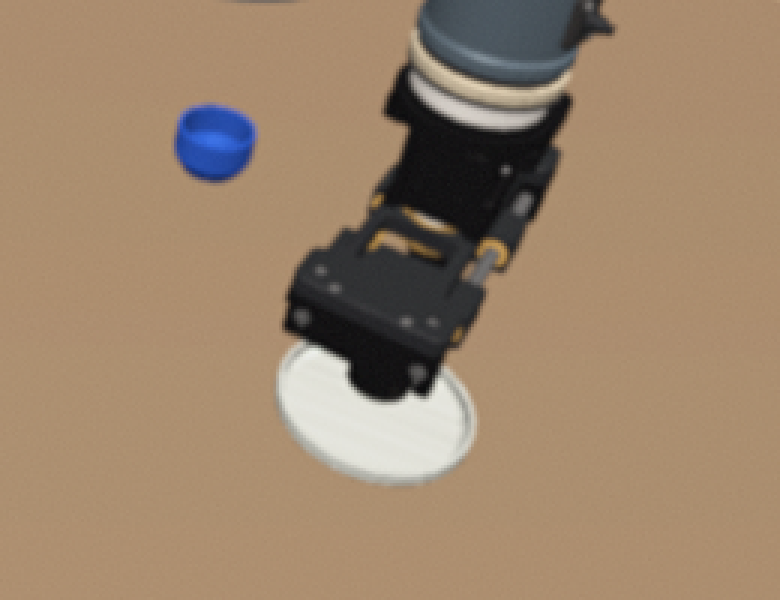

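Emit:
send_rows:
  deltas:
    - {"tx": 0.1, "ty": 0, "tz": 0.7, "rx": 0, "ry": 0, "rz": 0}
    - {"tx": 0.2, "ty": 0, "tz": 1.4, "rx": 0, "ry": 0, "rz": 0}
    - {"tx": 0.2, "ty": 0, "tz": 1.9, "rx": 0, "ry": 0, "rz": 0}
    - {"tx": 0.2, "ty": 0, "tz": 2.1, "rx": 0, "ry": 0, "rz": 0}
    - {"tx": 0.2, "ty": 0, "tz": 2.2, "rx": 0, "ry": 0, "rz": 0}

```text
time: 24.3
position: [0.4711, 0.3234, 0.0161]
tool_rot: [0.707, 0.707, -0.001, -0.0]
ft_force: [0.2, -0.7, -0.0]
grip_width: 0.0327
```

Emit:
send_rows:
  deltas:
    - {"tx": 0, "ty": 0, "tz": 0.1, "rx": 0, "ry": 0, "rz": 0}
    - {"tx": 0, "ty": 0, "tz": 0.2, "rx": 0, "ry": 0, "rz": 0}
    - {"tx": 0, "ty": 0, "tz": 0.2, "rx": 0, "ry": 0, "rz": 0}
    - {"tx": 0, "ty": 0, "tz": 0.2, "rx": 0, "ry": 0, "rz": 0}

```text
time: 24.63
position: [0.4714, 0.3237, 0.0156]
tool_rot: [0.707, 0.707, -0.0, 0.0]
ft_force: [-1.3, -1.7, 5.3]
grip_width: 0.0328
```

Contact. Release and retreat.

Emit:
send_rows:
  deltas:
    - {"tx": 0, "ty": 0, "tz": 0, "rx": 0, "ry": 0, "rz": 0}
    - {"tx": 0, "ty": 0, "tz": 0, "rx": 0, "ry": 0, "rz": 0}
    - {"tx": 0, "ty": 0, "tz": 0, "rx": 0, "ry": 0, "rz": 0}
    - {"tx": 0, "ty": 0, "tz": 0, "rx": 0, "ry": 0, "rz": 0}
    - {"tx": 0, "ty": 0, "tz": 0, "rx": 0, "ry": 0, "rz": 0}
  claw: 5

```text
time: 25.05
position: [0.4716, 0.324, 0.0149]
tool_rot: [0.707, 0.707, 0.0, -0.0]
ft_force: [-0.3, -0.1, 0.5]
grip_width: 0.0493
```

Emit:
send_rows:
  deltas:
    - {"tx": 0, "ty": 0, "tz": 0, "rx": 0, "ry": 0, "rz": 0}
    - {"tx": 0, "ty": 0, "tz": -1, "rx": 0, "ry": 0, "rz": 0}
    - {"tx": 0, "ty": 0, "tz": -3.5, "rx": 0, "ry": 0, "rz": 0}
    - {"tx": 0, "ty": 0, "tz": -7, "rx": 0, "ry": 0, "rz": 0}
    - {"tx": 0, "ty": 0, "tz": -11, "rx": 0, "ry": 0, "rz": 0}

```text
time: 25.47
position: [0.4702, 0.3232, 0.1252]
tool_rot: [0.707, 0.707, -0.002, -0.001]
ft_force: [0.7, 1.2, -0.6]
grip_width: 0.0501
```

```bash
python3 - <<'E'
from h import *
c=robot.camera('scene'); cv2.imwrite('pics/s9.png',c['color'][200:400,300:560,::-1].repeat(3,0).repeat(3,1))
W=cloud(c)
for l in ['stopper','stout_bottle']:
  for o in robot.outline_of(l,'scene')[:2]:
    p=W[o['pixels']];p=p[~np.isnan(p[:,0])]; zt=np.percentile(p[:,2],97); top=p[p[:,2]>zt-.006]
    print(l,o['p'],zt,(top.min(0)+top.max(0))/2)
s=robot.get_obs(); print(s['time'],s['position'],s['ft_force'],s['grip_width'])
E
```

```text
stopper 0.68 0.0367416975361992 [0.47281231 0.32465003 0.03415449]
stout_bottle 0.86 0.0783844546840285 [ 0.42846583 -0.00330838  0.07629325]
stout_bottle 0.48 0.03811127182467745 [0.6709086  0.01664331 0.03586772]
25.6167 [0.47412758 0.32509255 0.12921364] [-0.42759794 -0.32109464 -0.43574384] 0.0502807432370513
```

View pics/s9.png

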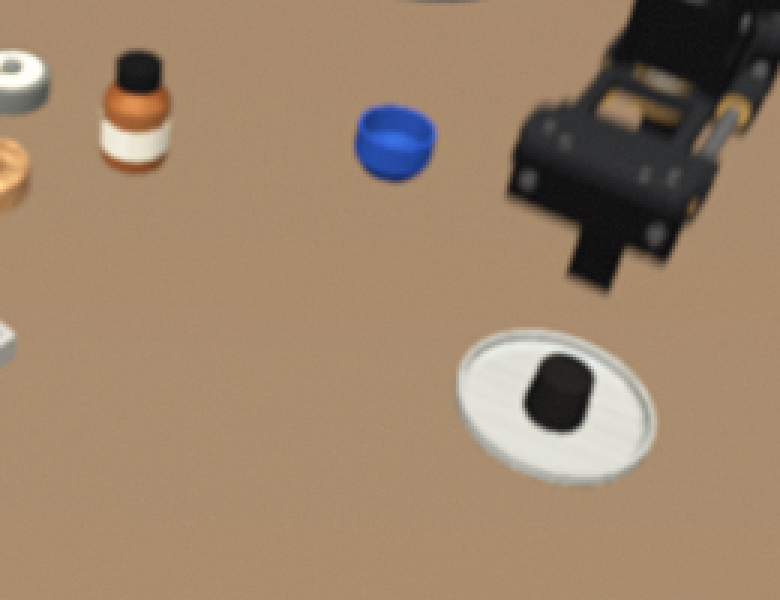

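Emit:
send_rows:
  deltas:
    - {"tx": -2, "ty": -0.3, "tz": 0, "rx": 0, "ry": 0, "rz": 0}
    - {"tx": -5, "ty": -0.7, "tz": 0, "rx": 0, "ry": 0, "rz": 0}
    - {"tx": -8, "ty": -1.1, "tz": 0, "rx": 0, "ry": 0, "rz": 0}
    - {"tx": -11, "ty": -1.5, "tz": 0, "rx": 0, "ry": 0, "rz": 0}
    - {"tx": -14, "ty": -1.9, "tz": 0, "rx": 0, "ry": 0, "rz": 0}
  claw: 7.5

```text
time: 26.03
position: [0.4512, 0.1826, 0.1244]
tool_rot: [0.707, 0.707, -0.001, -0.001]
ft_force: [0.7, -0.4, -0.4]
grip_width: 0.0721
```

Emit:
send_rows:
  deltas:
    - {"tx": -3, "ty": -0.4, "tz": 0, "rx": 0, "ry": 0, "rz": 0}
    - {"tx": -6, "ty": -0.8, "tz": 0, "rx": 0, "ry": 0, "rz": 0}
    - {"tx": -9, "ty": -1.2, "tz": 0, "rx": 0, "ry": 0, "rz": 0}
    - {"tx": -12, "ty": -1.6, "tz": 0, "rx": 0, "ry": 0, "rz": 0}
    - {"tx": -15, "ty": -2, "tz": 0, "rx": 0, "ry": 0, "rz": 0}

```text
time: 26.45
position: [0.4313, 0.0327, 0.1245]
tool_rot: [0.707, 0.707, -0.001, -0.001]
ft_force: [0.7, -0.4, -0.2]
grip_width: 0.0748
```

Emit:
send_rows:
  deltas:
    - {"tx": -2.5, "ty": -0.3, "tz": 0, "rx": 0, "ry": 0, "rz": 0}
    - {"tx": -3.75, "ty": -0.45, "tz": 0, "rx": 0, "ry": 0, "rz": 0}
    - {"tx": -3.75, "ty": -0.45, "tz": 0, "rx": 0, "ry": 0, "rz": 0}
    - {"tx": -3.75, "ty": -0.45, "tz": 0, "rx": 0, "ry": 0, "rz": 0}
    - {"tx": -3.75, "ty": -0.45, "tz": 0, "rx": 0, "ry": 0, "rz": 0}

```text
time: 26.87
position: [0.4275, -0.003, 0.1247]
tool_rot: [0.707, 0.707, -0.0, -0.001]
ft_force: [0.1, 0.1, -0.1]
grip_width: 0.0746
```

Emit:
send_rows:
  deltas:
    - {"tx": 0, "ty": 0.1, "tz": 2.5, "rx": 0, "ry": 0, "rz": 0}
    - {"tx": 0, "ty": 0.1, "tz": 5, "rx": 0, "ry": 0, "rz": 0}
    - {"tx": 0, "ty": 0.1, "tz": 7.5, "rx": 0, "ry": 0, "rz": 0}
    - {"tx": 0, "ty": 0.1, "tz": 9.5, "rx": 0, "ry": 0, "rz": 0}
    - {"tx": 0, "ty": 0.1, "tz": 10.1, "rx": 0, "ry": 0, "rz": 0}

```text
time: 27.28
position: [0.4276, -0.0021, 0.0218]
tool_rot: [0.706, 0.708, -0.001, -0.002]
ft_force: [-0.2, -0.3, 0.5]
grip_width: 0.0754
```

Emit:
send_rows:
  deltas:
    - {"tx": 0, "ty": 0, "tz": 0, "rx": 0, "ry": 0, "rz": 0}
    - {"tx": 0, "ty": 0, "tz": 0, "rx": 0, "ry": 0, "rz": 0}
    - {"tx": 0, "ty": 0, "tz": 0, "rx": 0, "ry": 0, "rz": 0}
    - {"tx": 0, "ty": 0, "tz": 0, "rx": 0, "ry": 0, "rz": 0}
    - {"tx": 0, "ty": 0, "tz": 0, "rx": 0, "ry": 0, "rz": 0}
  claw: 3.5
  squeeze: 15

```text
time: 27.7
position: [0.4296, -0.0037, 0.025]
tool_rot: [0.707, 0.707, 0.0, 0.001]
ft_force: [-0.6, -0.8, 1.0]
grip_width: 0.049
```

Emit:
send_rows:
  deltas:
    - {"tx": 0, "ty": 0, "tz": 0, "rx": 0, "ry": 0, "rz": 0}
    - {"tx": 0, "ty": 0, "tz": 0, "rx": 0, "ry": 0, "rz": 0}
    - {"tx": 0, "ty": 0, "tz": 0, "rx": 0, "ry": 0, "rz": 0}
    - {"tx": 0, "ty": 0, "tz": 0, "rx": 0, "ry": 0, "rz": 0}
    - {"tx": 0, "ty": 0, "tz": 0, "rx": 0, "ry": 0, "rz": 0}

```text
time: 28.12
position: [0.4291, -0.0036, 0.0249]
tool_rot: [0.707, 0.707, 0.0, 0.0]
ft_force: [-1.3, 1.5, 7.2]
grip_width: 0.0452
```

Emit:
send_rows:
  deltas:
    - {"tx": 0, "ty": 0, "tz": -0.5, "rx": 0, "ry": 0, "rz": 0}
    - {"tx": 0, "ty": 0, "tz": -1.5, "rx": 0, "ry": 0, "rz": 0}
    - {"tx": 0, "ty": 0, "tz": -3, "rx": 0, "ry": 0, "rz": 0}
    - {"tx": 0, "ty": 0, "tz": -5, "rx": 0, "ry": 0, "rz": 0}
    - {"tx": 0, "ty": 0, "tz": -7, "rx": 0, "ry": 0, "rz": 0}

```text
time: 28.53
position: [0.4286, -0.0036, 0.0948]
tool_rot: [0.707, 0.707, -0.0, -0.0]
ft_force: [0.0, -0.2, -2.2]
grip_width: 0.0457
```

Emit:
send_rows:
  deltas:
    - {"tx": -2, "ty": 0.2, "tz": -0.5, "rx": 0, "ry": 0, "rz": 0}
    - {"tx": -5, "ty": 0.5, "tz": -1, "rx": 0, "ry": 0, "rz": 0}
    - {"tx": -8, "ty": 0.9, "tz": -1, "rx": 0, "ry": 0, "rz": 0}
    - {"tx": -11, "ty": 1.2, "tz": -1, "rx": 0, "ry": 0, "rz": 0}
    - {"tx": -14, "ty": 1.5, "tz": -1, "rx": 0, "ry": 0, "rz": 0}

```text
time: 28.95
position: [0.4441, -0.145, 0.1046]
tool_rot: [0.707, 0.707, 0.0, 0.0]
ft_force: [1.1, 0.2, -1.3]
grip_width: 0.0454
```

Emit:
send_rows:
  deltas:
    - {"tx": -3, "ty": 0.3, "tz": 0, "rx": 0, "ry": 0, "rz": 0}
    - {"tx": -6, "ty": 0.6, "tz": 0, "rx": 0, "ry": 0, "rz": 0}
    - {"tx": -9, "ty": 1, "tz": 0, "rx": 0, "ry": 0, "rz": 0}
    - {"tx": -12, "ty": 1.3, "tz": 0, "rx": 0, "ry": 0, "rz": 0}
    - {"tx": -14, "ty": 1.6, "tz": 0, "rx": 0, "ry": 0, "rz": 0}

```text
time: 29.37
position: [0.4604, -0.287, 0.1045]
tool_rot: [0.708, 0.706, -0.0, 0.001]
ft_force: [0.8, -1.0, -1.2]
grip_width: 0.0452
```

Emit:
send_rows:
  deltas:
    - {"tx": -1, "ty": 0.1, "tz": 0, "rx": 0, "ry": 0, "rz": 0}
    - {"tx": -1.7, "ty": 0.1, "tz": 0, "rx": 0, "ry": 0, "rz": 0}
    - {"tx": -1.7, "ty": 0.1, "tz": 0, "rx": 0, "ry": 0, "rz": 0}
    - {"tx": -1.7, "ty": 0.1, "tz": 0, "rx": 0, "ry": 0, "rz": 0}
    - {"tx": -1.7, "ty": 0.1, "tz": 0, "rx": 0, "ry": 0, "rz": 0}

```text
time: 29.78
position: [0.4604, -0.2987, 0.1039]
tool_rot: [0.707, 0.707, 0.0, -0.001]
ft_force: [-0.3, 0.3, -1.3]
grip_width: 0.0454
```

```bash
python3 - <<'E'
from h import *
c=robot.camera('scene'); cv2.imwrite('pics/s10.png',c['color'][100:350,100:500,::-1].repeat(2,0).repeat(2,1))
s=robot.get_obs(); print(s['time'],s['position'],s['ft_force'],s['grip_width'])
E
```

```text
29.8333 [ 0.46054313 -0.29877871  0.10390544] [ 0.0802265   0.73182941 -1.30578864] 0.04528177770774726
```

View pics/s10.png

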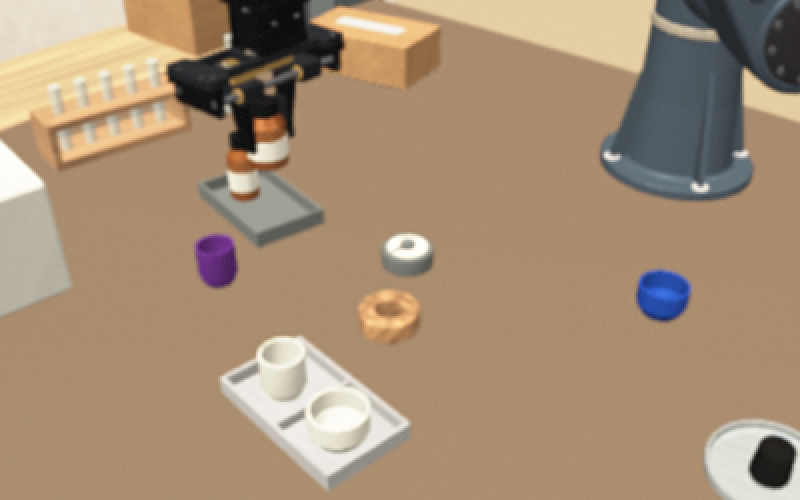

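Emit:
send_rows:
  deltas:
    - {"tx": 0, "ty": 0, "tz": 2, "rx": 0, "ry": 0, "rz": 0}
    - {"tx": 0, "ty": 0, "tz": 4, "rx": 0, "ry": 0, "rz": 0}
    - {"tx": 0, "ty": 0, "tz": 6, "rx": 0, "ry": 0, "rz": 0}
    - {"tx": 0, "ty": 0, "tz": 6.8, "rx": 0, "ry": 0, "rz": 0}
    - {"tx": 0, "ty": 0, "tz": 7.1, "rx": 0, "ry": 0, "rz": 0}

```text
time: 30.25
position: [0.4602, -0.2988, 0.0317]
tool_rot: [0.707, 0.707, 0.0, -0.002]
ft_force: [-0.1, 0.1, -1.0]
grip_width: 0.0452
```

Emit:
send_rows:
  deltas:
    - {"tx": 0, "ty": 0, "tz": 0.1, "rx": 0, "ry": 0, "rz": 0}
    - {"tx": 0, "ty": 0, "tz": 0.2, "rx": 0, "ry": 0, "rz": 0}
    - {"tx": 0, "ty": 0, "tz": 0.3, "rx": 0, "ry": 0, "rz": 0}
    - {"tx": 0, "ty": 0, "tz": 0.4, "rx": 0, "ry": 0, "rz": 0}
    - {"tx": 0, "ty": 0, "tz": 0.4, "rx": 0, "ry": 0, "rz": 0}

```text
time: 30.67
position: [0.4613, -0.3009, 0.0296]
tool_rot: [0.707, 0.707, 0.0, 0.001]
ft_force: [-0.6, -0.4, -1.5]
grip_width: 0.0454
```

Emit:
send_rows:
  deltas:
    - {"tx": 0, "ty": 0, "tz": 0, "rx": 0, "ry": 0, "rz": 0}
    - {"tx": 0, "ty": 0, "tz": 0, "rx": 0, "ry": 0, "rz": 0}

```text
time: 30.83
position: [0.4612, -0.3008, 0.0294]
tool_rot: [0.707, 0.707, -0.0, 0.0]
ft_force: [-1.5, 0.2, -1.8]
grip_width: 0.0455
```

Emit:
send_rows:
  deltas:
    - {"tx": 0, "ty": 0, "tz": 0.05, "rx": 0, "ry": 0, "rz": 0}
    - {"tx": 0, "ty": 0, "tz": 0.1, "rx": 0, "ry": 0, "rz": 0}
    - {"tx": 0, "ty": 0, "tz": 0.1, "rx": 0, "ry": 0, "rz": 0}

```text
time: 31.08
position: [0.4612, -0.3008, 0.0289]
tool_rot: [0.707, 0.707, -0.0, 0.0]
ft_force: [-1.7, 0.0, 5.0]
grip_width: 0.0456
```

Emit:
send_rows:
  deltas:
    - {"tx": 0, "ty": 0, "tz": 0, "rx": 0, "ry": 0, "rz": 0}
    - {"tx": 0, "ty": 0, "tz": 0, "rx": 0, "ry": 0, "rz": 0}
    - {"tx": 0, "ty": 0, "tz": 0, "rx": 0, "ry": 0, "rz": 0}
    - {"tx": 0, "ty": 0, "tz": 0, "rx": 0, "ry": 0, "rz": 0}
    - {"tx": 0, "ty": 0, "tz": 0, "rx": 0, "ry": 0, "rz": 0}
  claw: 6.8

```text
time: 31.5
position: [0.4611, -0.3006, 0.0279]
tool_rot: [0.707, 0.707, -0.0, -0.0]
ft_force: [0.1, -0.4, -0.1]
grip_width: 0.0659
```

Emit:
send_rows:
  deltas:
    - {"tx": 0, "ty": 0, "tz": 0, "rx": 0, "ry": 0, "rz": 0}
    - {"tx": 0, "ty": 0, "tz": -1, "rx": 0, "ry": 0, "rz": 0}
    - {"tx": 0, "ty": 0, "tz": -3.5, "rx": 0, "ry": 0, "rz": 0}
    - {"tx": 0, "ty": 0, "tz": -7, "rx": 0, "ry": 0, "rz": 0}
    - {"tx": 0, "ty": 0, "tz": -11, "rx": 0, "ry": 0, "rz": 0}

```text
time: 31.92
position: [0.4599, -0.2996, 0.1383]
tool_rot: [0.707, 0.707, -0.0, -0.002]
ft_force: [-0.1, -1.4, 0.3]
grip_width: 0.0678
```

Emit:
send_rows:
  deltas:
    - {"tx": 2, "ty": 0, "tz": -3, "rx": 0, "ry": 0, "rz": 0}
    - {"tx": 5, "ty": -0.5, "tz": -4, "rx": 0, "ry": 0, "rz": 0}
    - {"tx": 8, "ty": -1, "tz": -4, "rx": 0, "ry": 0, "rz": 0}
    - {"tx": 11, "ty": -1.5, "tz": -4, "rx": 0, "ry": 0, "rz": 0}
    - {"tx": 14, "ty": -2, "tz": -4, "rx": 0, "ry": 0, "rz": 0}

```text
time: 32.33
position: [0.4408, -0.1595, 0.1793]
tool_rot: [0.707, 0.707, 0.0, 0.001]
ft_force: [-0.6, 0.3, 0.1]
grip_width: 0.0678
```

Emit:
send_rows:
  deltas:
    - {"tx": 3, "ty": 0, "tz": 0, "rx": 0, "ry": 0, "rz": 0}
    - {"tx": 6, "ty": 0, "tz": 0, "rx": 0, "ry": 0, "rz": 0}
    - {"tx": 9, "ty": 0, "tz": 0, "rx": 0, "ry": 0, "rz": 0}
    - {"tx": 11, "ty": 0, "tz": 0, "rx": 0, "ry": 0, "rz": 0}
    - {"tx": 12, "ty": 0, "tz": 0, "rx": 0, "ry": 0, "rz": 0}

```text
time: 32.75
position: [0.4401, -0.0382, 0.1787]
tool_rot: [0.706, 0.708, 0.0, -0.0]
ft_force: [-1.2, -0.9, 0.7]
grip_width: 0.068
```

Emit:
send_rows:
  deltas:
    - {"tx": 0, "ty": 0, "tz": 0, "rx": 0, "ry": 0, "rz": 0}
    - {"tx": 0, "ty": 0, "tz": 0, "rx": 0, "ry": 0, "rz": 0}
    - {"tx": 0, "ty": 0, "tz": 0, "rx": 0, "ry": 0, "rz": 0}

```text
time: 33.0
position: [0.4417, -0.0417, 0.1783]
tool_rot: [0.707, 0.707, 0.0, 0.001]
ft_force: [-0.4, 0.5, 0.3]
grip_width: 0.0684
```

```bash
python3 - <<'E'
from h import *
sp=(np.array([.4547,-.3325]),-.2124); by=(np.array([.6633,-.0246]),-.133); 
for n in ['scene','top']:
  c=robot.camera(n); cv2.imwrite(f'pics/{n}11.png',c['color'][:,:,::-1])
  W=cloud(c)
  for l,(o0,yaw),zt in [('tall_bottle',sp,.088),('stout_bottle',sp,.082),('deep_crucible',by,.05),('wide_crucible',by,.038),('stopper',(np.array([.472,.3225]),0),.036),('cork_ring',(np.array([.524,-.059]),0),.022),('timer',(np.array([.428,-.118]),0),.028)]:
    for o in robot.outline_of(l,n)[:3]:
      p=W[o['pixels']];p=p[~np.isnan(p[:,0])]
      if len(p)<20: continue
      z=np.percentile(p[:,2],97); top=p[p[:,2]>z-.006]; m=(top.min(0)+top.max(0))/2
      d=m[:2]-o0; cs,sn=np.cos(yaw),np.sin(yaw)
      print(n,l,round(o['p'],2),'topz',round(z,3),'exp',zt,'world',m.round(3),'local',(np.array([cs*d[0]+sn*d[1],-sn*d[0]+cs*d[1]])).round(3))
s=robot.get_obs(); print(s['time'],s['position'],s['ft_force'],s['grip_width'])
E
```

```text
scene tall_bottle 0.97 topz 0.087 exp 0.088 world [ 0.45  -0.366  0.086] local [ 0.002 -0.034]
scene stout_bottle 0.63 topz 0.081 exp 0.082 world [ 0.462 -0.299  0.079] local [0.    0.034]
scene deep_crucible 0.89 topz 0.046 exp 0.05 world [ 0.585 -0.252  0.043] local [-0.048 -0.236]
scene deep_crucible 0.58 topz 0.05 exp 0.05 world [ 0.661 -0.062  0.048] local [ 0.003 -0.038]
scene deep_crucible 0.46 topz 0.036 exp 0.05 world [0.473 0.324 0.034] local [-0.235  0.321]
scene wide_crucible 0.92 topz 0.034 exp 0.038 world [0.32  0.142 0.032] local [-0.362  0.12 ]
scene wide_crucible 0.67 topz 0.038 exp 0.038 world [0.67  0.017 0.036] local [0.001 0.042]
scene stopper 0.77 topz 0.036 exp 0.036 world [0.475 0.324 0.034] local [0.003 0.001]
scene cork_ring 0.65 topz 0.023 exp 0.022 world [ 0.524 -0.059  0.021] local [-0.  0.]
scene timer 0.57 topz 0.028 exp 0.028 world [ 0.428 -0.118  0.026] local [0. 0.]
scene timer 0.28 topz 0.023 exp 0.028 world [ 0.526 -0.059  0.021] local [0.098 0.059]
scene timer 0.27 topz 0.081 exp 0.028 world [ 0.463 -0.299  0.079] local [ 0.035 -0.181]
top stout_bottle 0.81 topz 0.084 exp 0.082 world [ 0.461 -0.301  0.082] local [-0.     0.032]
top deep_crucible 0.88 topz 0.047 exp 0.05 world [ 0.583 -0.252  0.046] local [-0.049 -0.236]
top deep_crucible 0.66 topz 0.051 exp 0.05 world [ 0.66  -0.063  0.049] local [ 0.002 -0.039]
top wide_crucible 0.85 topz 0.04 exp 0.038 world [0.67  0.016 0.038] local [0.001 0.041]
top stopper 0.73 topz 0.039 exp 0.036 world [0.471 0.323 0.037] local [-0.001  0.001]
top cork_ring 0.74 topz 0.015 exp 0.022 world [0.471 0.322 0.023] local [-0.053  0.381]
top cork_ring 0.58 topz 0.04 exp 0.022 world [0.67  0.016 0.038] local [0.146 0.075]
33.8 [ 0.44105655 -0.04055943  0.17805267] [-0.23768661 -0.26968842  0.21088889] 0.06797973534528211
```

View pics/scene11.png

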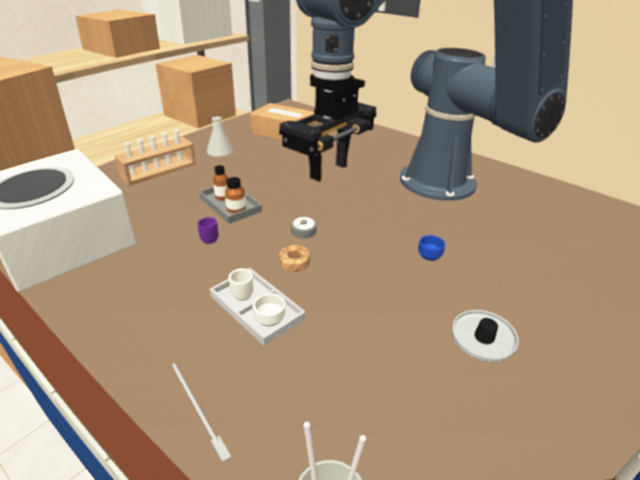

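View pics/top11.png

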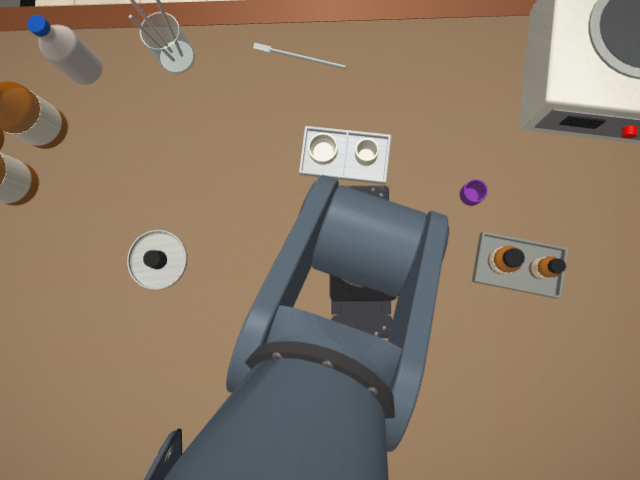

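```bash
python3 - <<'E'
from h import *
a=cv2.imread('pics/scene11.png')[300:370,440:530]; b=cv2.imread('pics/top11.png')[220:300,115:205]
cv2.imwrite('pics/z.png',np.hstack([cv2.resize(a,(390,390),interpolation=2),cv2.resize(b,(390,390),interpolation=2)]))
c=robot.camera('scene');W=cloud(c)
m=(np.hypot(W[...,0]-.472,W[...,1]-.324)<.03)&(W[...,2]>.030)
p=W[m]; A=np.c_[p[:,:2],np.ones(len(p))]; m2=p[:,2]>.0335; q=np.linalg.lstsq(A[m2],p[m2,2],rcond=None)[0]; print(len(p),q, p.min(0),p.max(0))
E
```

```text
236 [ 0.00385772 -0.00728253  0.03589426] [0.45724638 0.30828726 0.03008897] [0.48950822 0.33961135 0.03762445]
```

View pics/z.png

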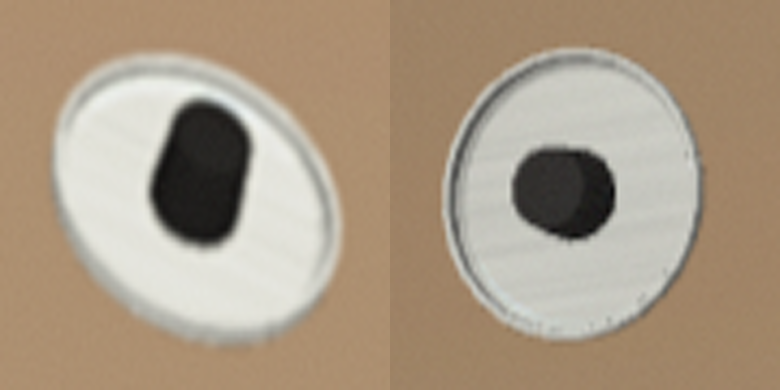

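Top face is level (slopes below 0.01), so the stopper is upright and the stretch in the top view is perspective. Handing in.

```bash
python3 -c "
from rig import robot
print(robot.hand_in())"
```

```text
the job is handed in; nothing more can be done
None
```

I set all five things in their targets and handed the job in at about 34 s of the 128 s allowed. Each was lowered to the target floor and only then released.

- **Bottles:** both stand in the spill tray, at local y of about −34 mm (tall) and +33 mm (stout), near x = 0.
- **Crucibles:** one is in each bay, the deep one at y ≈ −39 mm and the wide one at y ≈ +41 mm.
- **Stopper:** it stands in the dish, within about 3 mm of its centre. It looked stretched in the last top picture, so I fitted a plane to its top face. The slope was under 0.01, so it is upright.
- **Tops:** the measured top heights of all five match standing on the target floors, to within about 3 mm.
- **Bystanders:** the cork ring and timer show no measurable movement in the scene camera. The blue and purple look-alikes were left alone.
- **Not confirmed:** in the final top picture the arm hid the cork ring and timer, and the network did not report the tall bottle. Those three were checked numerically from the scene camera only, although the tall bottle is visible in the tray in the top picture.
- **Network errors:** the networks gave a few wrong labels, such as calling the dish and the wide crucible a cork ring. I discarded these by position.

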